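Clear the model-making desk into its trays

ROBOT

A 6-joint arm with a two-finger parallel gripper is mounted at the origin on the work surface. World frame = base frame: x ahead of the robot, y to its left, z up, the work surface at z = 0. Lengths are in mm, angles in rad, forces in N, time in s.
With the tool pointing down it reaches from about 350 to 775 mm from the base axis. Payload 7.3 kg.
Tool frame: the origin (TCP) lies between the finger pads; the fingertips stand 19 mm ahead of it and the grasp point (between the pads) is the TCP; y points along the fingers, z is the direction in which the jaws open and shut, and the axes are right-handed (so a half turn about y gives the same grasp; the last joint's range is limited). The gripper opens to 92 mm and grips with 3 to 60 N. Pads are 19 mm wide; open, the fingers measure 130 mm over their backs; the gripper's body (75 mm by 190 mm) begins 47 mm behind the grasp point.
Start: joints at [-1.316, 0.342, 1.524, -0, 1.275, -0.146], TCP at [204.855, -483.402, 245.741] pointing down, gripper open.
Joint ranges: [-2.53, 2.53], [-0.77, 2.02], [0.04, 2.7], [-1, 4.14], [0.28, 2.66], [-3.11, 3.11]. Speed limits (rad/s): [2.57, 2.57, 3.14, 3.14, 3.14, 3.14].

INTERFACE

Orientations are given as a unit quaternion [x, y, z, w].
In Python, from workcell import sensors, imaging, ctrl gives the robot as it stands.
- The arm moves only by the tool send_rows, never from a script. Its arguments are lists of equal length, an entry for each row: "translation": the shift along the tool's x, y, z normalised to -1 to 1, where 1 is 200 mm, a list of three; "yaw": the turn about the tool's y normalised to -1 to 1, where 1 is 180 degrees; "grip": the gripper's target within -1 to 1 (shut at 1, half-way at 0, fully open at -1). A call has 1 to 5 rows; each row is the pose to reach, as a shift and turn from the pose measured when the call began, along the tool's axes at that moment, turning the shorter way round; what a row does not reach only later rows make up. A row lasts 1/12 s, in which the tool goes at most 41.7 mm and 7.16 degrees, less where a joint would pass 70% of its speed; a pose out of reach is approached as far as the arm can. A call with a number of a shift or a turn outside -1 to 1 is refused whole. A call with a gripper value outside its range is refused whole. The fingers move at their own pace and stop on an object; the grip force is fixed at half the most. Time passes only in rows, so rows that repeat a pose let the fingers close. It gives the time, the measured TCP pose, the force and the opening at its end, in the units of the state.
- sensors.sense(): the state, without advancing time (a new reading comes with each control period).
- imaging.grab_frame(name): name is "scene" or "side" or "wrist"; returns the picture (420x560x3 uint8, red, green, blue); there is no depth.
- imaging.get_calibration(name): a dict with "intrinsics" (3x3 intrinsics, pixels), "camera_from_world" (4x4, takes a point from world to camera coordinates). Camera axes: x right, y down, z forward; pixel columns grow to the right and rows downward; lengths in mm; the calibration is good to about 2 mm. A picture is of the moment at which its call begins: read the wrist's pose just before it. get_calibration takes no time and is no camera call; for the wrist camera it gives the pose at the moment of the call.
- ctrl.hand_in(): hands the job in, once; it reports no verdict.
The state is a dict: "time": time; "joint_pos": joint angles; "dq": joint speeds; "joint_torque": joint torques, N m; "ee_pos": TCP position; "tcp_rot": TCP orientation; "wrist_force": force on the tool from outside, world axes, zero at the start; "ft_torque": the same for the moment, N m; "gripper_width": opening from 0.0 (shut) to 1.0 (fully open).
Only numpy, scipy, OpenCV 4.12 (cv2) and the standard library are available. Lean on these libraries where they do the work, as an engineer would, in place of code of your own. Each camera call takes 0.05 s, during which the arm holds its last target.

TASK

The model-making lesson is over: put the things on the desk away. First of all lay the utility knife flat in the long low tray; only then stand both glue sticks upright in the round tub and lay both wood offcuts flat in the square box. Leave the glue bottle and the tape roll where they are.

Things in the scene. Friction and masses are not known exactly. Their poses are not given: they have to be found in the camera images.
- knife_center (a point): Closed black utility knife (blade retracted) lying flat on the desk: a bar 150 long (its x axis), 32 wide (y), 20 thick (z), with rounded edges and a small grey slide knob rising 3.5 mm in the middle of the top (look only). About 90 g. The point is its centre, 10 mm above what it lies on; grip it across the 32 mm.
- glue_large_center (a point): Larger glue stick, capped, standing upright: white cylinder with grey cap and grey foot, 30 mm in diameter, 98 mm tall. About 30 g. The point is its centre, 49 mm above what it stands on; z along its axis, up.
- glue_small_center (a point): Smaller glue stick, capped, standing upright: white cylinder with grey cap and grey foot, 22 mm in diameter, 84 mm tall. About 20 g. The point is its centre, 42 mm above what it stands on; z along its axis, up.
- slab_center (a point): Wood offcut, a flat plywood slab 70 long (its x axis), 45 wide (y), 18 thick (z), lying flat. About 40 g. The point is its centre, 9 mm above what it lies on.
- bar_center (a point): Wood offcut, a square wooden bar 90 long (its x axis), 22 x 22 in section, lying down. About 30 g. The point is its centre, 11 mm above what it lies on.
- long_tray: Long low tray for the knife: plain light grey plastic, fixed to the table top, walls and floor 4 mm thick, open at the top. Origin: centre of its underside, on the table top; z up. Outside 108 (its x axis) by 240 (y), 18 high; inside 100 by 232.
- round_tub: Round tub for the glue sticks: plain light grey plastic, fixed to the table top, walls and floor 4 mm thick, open at the top. Origin: centre of its underside, on the table top; z up. Outside diameter 120, inside 112, 40 high.
- square_box: Square box for the offcuts: plain light grey plastic, fixed to the table top, walls and floor 4 mm thick, open at the top. Origin: centre of its underside, on the table top; z up. Outside 150 by 150 (x and y axes), 40 high; inside 142 by 142.
- bottle_center (a point): Bystander, to be left alone: white glue bottle with orange nozzle, 52 mm in diameter, 140 mm tall, standing beyond the trays. The point is on its axis at half height, 70 mm up.
- tape_center (a point): Bystander, to be left alone: roll of brown tape lying flat, 64 mm outside diameter, 22 mm high, beyond the trays. The point is its centre, 11 mm up.
There are look-alikes about, which are no part of the job. What is shaped like the round_tub but red is not meant. Of the things shaped like the part that bears bar_center, the wooden one is meant.

How it is judged (in metres and radians):
On the way, in this order (a step that is already met when the one before it is completed fails the run):
1. the knife lies flat and released in the long tray (x of knife_center in the frame of long_tray between -0.036 and 0.036 m and y of knife_center in the frame of long_tray between -0.05 and 0.05 m and z of knife_center in the frame of long_tray between 0.006 and 0.02 m and (angle between knife_center's own z axis and vertical below 0.15 rad or angle between knife_center's own z axis and vertical above 2.9916 rad) and contact force between the fingers and knife below 0.2 N), for 0.2 s.
2. both glue sticks stand in the round tub and both offcuts lie in the square box (horizontal distance between glue_large_center and round_tub below 0.046 m and z of glue_large_center in the frame of round_tub between 0.045 and 0.061 m and angle between each of glue_large_center, glue_small_center's own z axis and vertical below 0.1 rad and horizontal distance between glue_small_center and round_tub below 0.048 m and z of glue_small_center in the frame of round_tub between 0.038 and 0.054 m and x of slab_center in the frame of square_box between -0.066 and 0.066 m and y of slab_center in the frame of square_box between -0.066 and 0.066 m and z of slab_center in the frame of square_box between 0.008 and 0.038 m and angle between slab_center's own x axis and vertical between 1.4 and 1.742 rad and (angle between slab_center's own z axis and vertical below 0.17 rad or angle between slab_center's own z axis and vertical above 2.9716 rad) and x of bar_center in the frame of square_box between -0.066 and 0.066 m and y of bar_center in the frame of square_box between -0.066 and 0.066 m and z of bar_center in the frame of square_box between 0.008 and 0.038 m and angle between bar_center's own x axis and vertical between 1.4 and 1.742 rad), for 0.2 s.
At the end, for the whole second after the job is handed in: Knife flat on the floor of the long tray (tilt under 0.15 rad), both glue sticks upright (within 0.1 rad) on the floor of the round tub, both offcuts inside the square box below its rim, level within 0.17 rad; all released and at rest; glue bottle and tape roll within 25 mm of their start (all of step 2 and x of knife_center in the frame of long_tray between -0.036 and 0.036 m and y of knife_center in the frame of long_tray between -0.05 and 0.05 m and z of knife_center in the frame of long_tray between 0.006 and 0.02 m and (angle between knife_center's own z axis and vertical below 0.15 rad or angle between knife_center's own z axis and vertical above 2.9916 rad) and linear speed of each of knife, glue_large, glue_small, offcut_slab, offcut_bar below 0.02 m/s and angular speed of each of knife, glue_large, glue_small, offcut_slab, offcut_bar below 0.5 rad/s and distance of each of bottle_center, tape_center from where it was at the start of the episode below 0.025 m); the robot touches nothing.
It fails at once if a glue stick or an offcut is moved by more than 60 mm before the knife lies in the long tray (not (x of knife_center in the frame of long_tray between -0.036 and 0.036 m and y of knife_center in the frame of long_tray between -0.05 and 0.05 m and z of knife_center in the frame of long_tray between 0.006 and 0.02 m and (angle between knife_center's own z axis and vertical below 0.15 rad or angle between knife_center's own z axis and vertical above 2.9916 rad)) and distance of any of glue_large_center, glue_small_center, slab_center, bar_center from where it was at the start of the episode above 0.06 m).
It fails at once if the glue bottle or the tape roll is moved by more than 25 mm (distance of any of bottle_center, tape_center from where it was at the start of the episode above 0.025 m).
It also fails if it takes over 122 s, if anything falls off the work surface, if the arm or the gripper's body presses on something with over 40 N, if the wrist force passes 120 N, or if a joint passes its speed limit or range.

## Working session

There is one attempt and no reset: what is moved stays moved. The work goes in short steps, Python scripts to look and compute and a tool call to move; the robot and the scene stay as the last step left them, time stands still between calls to the robot, and variables do not carry over. Pictures are saved under pics/ and viewed, and the job is handed in when it is done.

Besides the shell and the picture viewer there is one more tool, called after "Call:" as a command line: name --pt "numbers of a row" for each row, then --argument value for the rest. send_rows: Moves the arm, as the interface text tells. Its arguments: {"type":"object","properties":{"translation":{"type":"array","items":{"type":"array","items":{"type":"number","minimum":-1,"maximum":1}}},"yaw":{"type":"array","items":{"type":"number","minimum":-1,"maximum":1}},"grip":{"type":"array","items":{"type":"number"}}},"required":["translation","yaw","grip"]}

```bash
mkdir -p pics
python3 - <<'E'
from workcell import sensors, imaging, ctrl
import cv2,numpy as np
s=sensors.sense();print(s['time'],s['ee_pos'],s['tcp_rot'],s['gripper_width'])
for n in("scene","side"):
    im=imaging.grab_frame(n);cv2.imwrite(f"pics/{n}0.png",im[:,:,::-1])
    c=imaging.get_calibration(n);print(n,np.round(c["intrinsics"],1).tolist(),np.round(c["camera_from_world"],3).tolist())
E
ls
```

```text
0.0 [ 204.7371955  -483.01982474  245.04288455] [-0.14079454  0.69349021 -0.69242188  0.14071305] 0.9977088858071286
scene [[406.2, 0.0, 276.7], [0.0, 406.2, 205.9], [0.0, 0.0, 1.0]] [[-0.129, 0.992, -0.003, 83.003], [0.741, 0.095, -0.664, -373.828], [-0.658, -0.088, -0.747, 1335.312], [0.0, 0.0, 0.0, 1.0]]
side [[424.7, 0.0, 282.6], [0.0, 424.7, 215.0], [0.0, 0.0, 1.0]] [[0.895, -0.447, -0.004, -492.419], [-0.343, -0.682, -0.646, 254.209], [0.286, 0.58, -0.763, 726.527], [0.0, 0.0, 0.0, 1.0]]
pics
```

View pics/scene0.png

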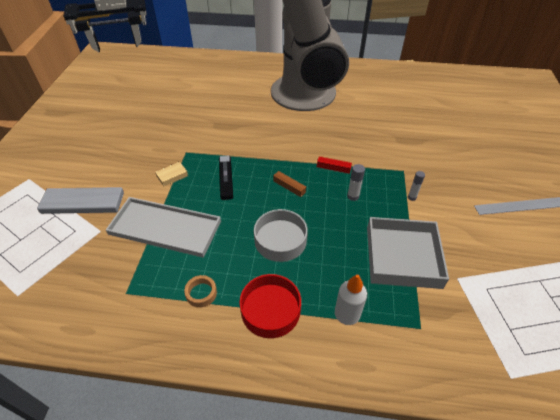

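View pics/side0.png

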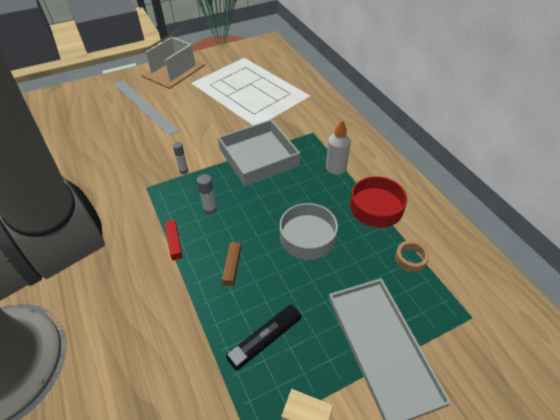

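In the scene picture the knife is at (226,178). There are two bars: red at (335,164) and brown wood at (290,184), and I mean the wooden one. There are two tubs: grey at (281,235) and red at (271,304), and I mean the grey one. The box is at (405,251), the tray at (164,226), the slab at (171,174), and the glue sticks at (356,183) and (417,186). Next I'll confirm these in enlarged crops.

Run:
```python
import cv2
a=cv2.imread('pics/scene0.png')
cv2.imwrite('pics/c1.png',cv2.resize(a[140:270,95:295],None,fx=4,fy=4,interpolation=cv2.INTER_CUBIC))
cv2.imwrite('pics/c2.png',cv2.resize(a[145:295,255:455],None,fx=4,fy=4,interpolation=cv2.INTER_CUBIC))
```

```text
(no output)
```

View pics/c1.png

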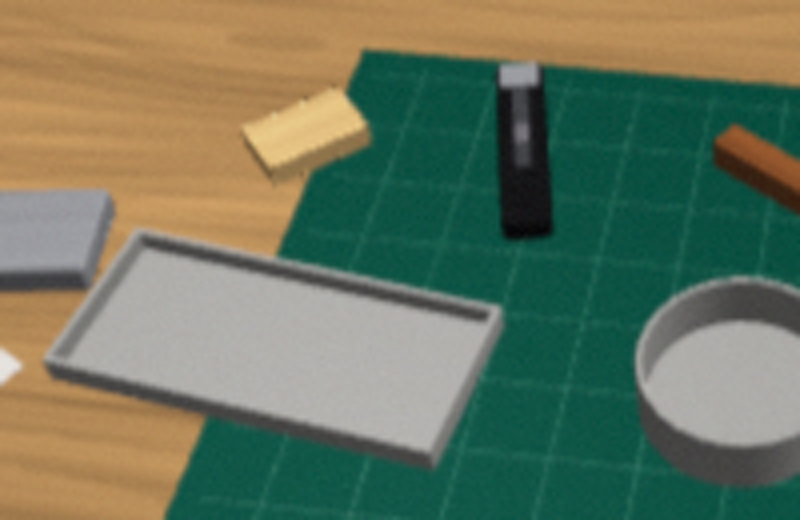

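View pics/c2.png

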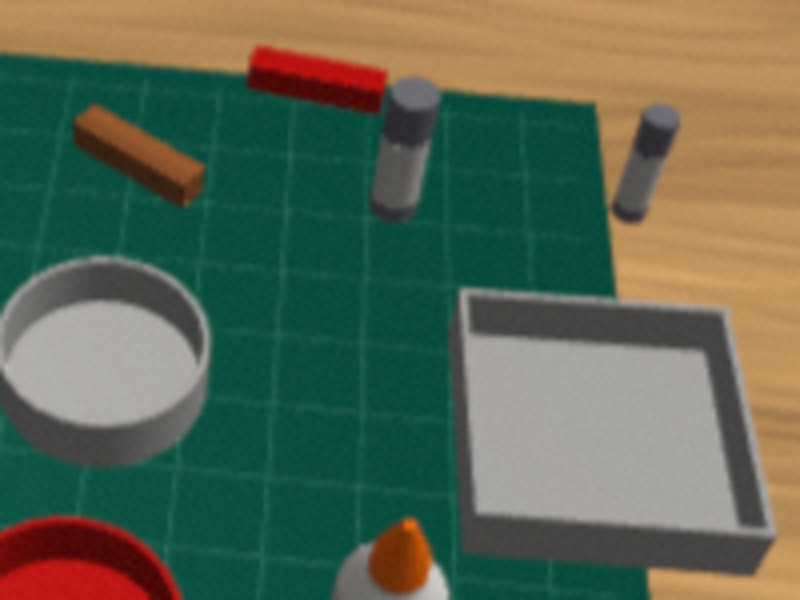

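Run:
```python
import cv2
a=cv2.imread('pics/side0.png')
for n,(x,y) in {'d1':(220,275),'d2':(150,130),'d3':(205,105),'d4':(255,185)}.items():
    cv2.imwrite(f'pics/{n}.png',cv2.resize(a[y:y+145,x:x+195],None,fx=4,fy=4,interpolation=cv2.INTER_CUBIC))
```

```text
(no output)
```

View pics/d1.png

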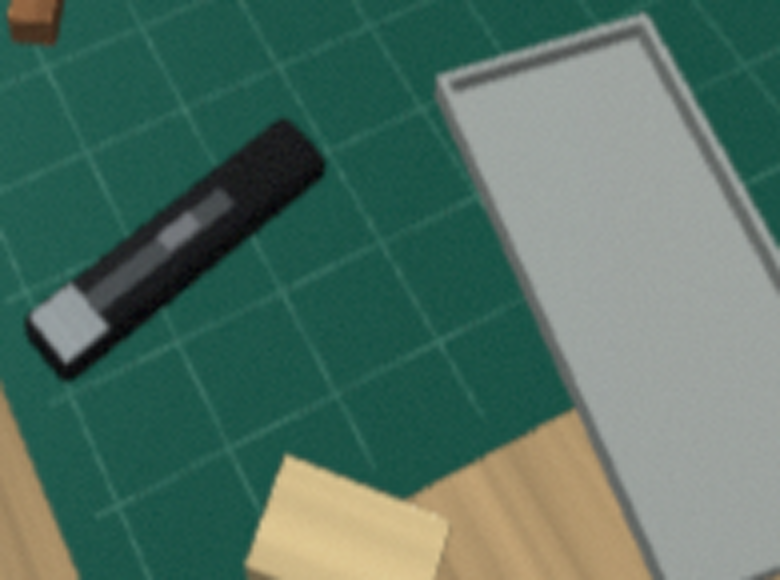

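View pics/d2.png

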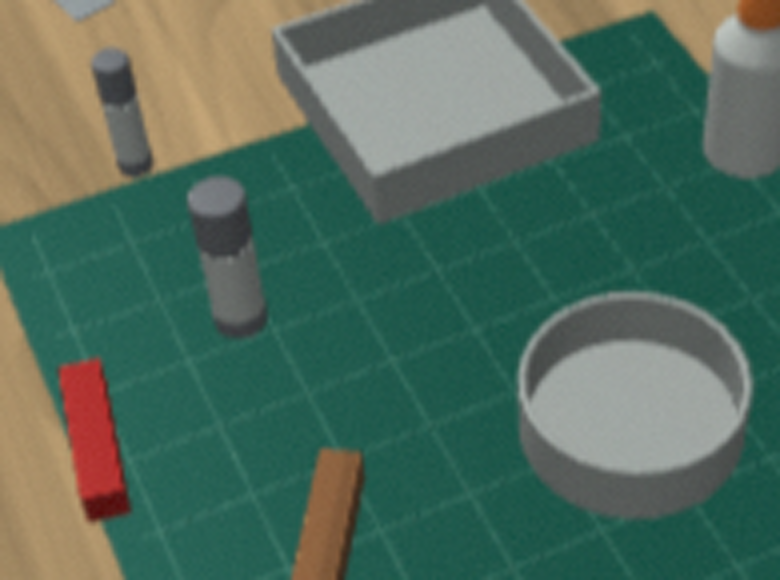

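View pics/d4.png

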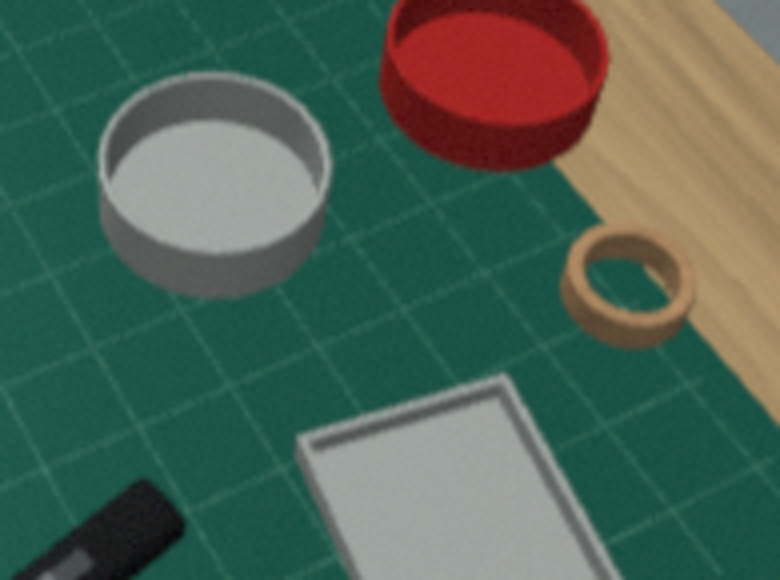

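The crops confirm the brown wooden bar and the grey tub. Next I'll turn the corner pixels into positions.

```bash
cat > h.py <<'E'
from workcell import sensors, imaging, ctrl
import cv2,numpy as np
def onplane(cam,px,z,cal=None):
    c=cal or imaging.get_calibration(cam);K=np.array(c["intrinsics"]);T=np.array(c["camera_from_world"])
    R,t=T[:3,:3],T[:3,3];o=-R.T@t
    p=np.c_[np.atleast_2d(px),np.ones(len(np.atleast_2d(px)))]
    d=(R.T@np.linalg.inv(K)@p.T).T
    return o+d*((z-o[2])/d[:,2])[:,None]
def proj(cam,P,cal=None):
    c=cal or imaging.get_calibration(cam);K=np.array(c["intrinsics"]);T=np.array(c["camera_from_world"])
    q=(T[:3,:3]@np.atleast_2d(P).T).T+T[:3,3];q=(K@q.T).T
    return q[:,:2]/q[:,2:]
def crop(pts,x,y,f=4): return np.array(pts,float)/f+[x,y]
def tool():
    s=sensors.sense()
    from scipy.spatial.transform import Rotation as R
    return np.array(s['ee_pos']),R.from_quat(s['tcp_rot'])
def go(target,jaw=None):
    """print the shift in tool axes /200 and yaw/180 to reach world target; jaw=desired world angle (deg, mod 180) of jaw axis (tool z)"""
    p,R=tool();d=R.inv().apply(np.array(target)-p)
    m=R.as_matrix();a=np.degrees(np.arctan2(m[1,2],m[0,2]))
    print('tcp',p.round(1),'tooly',m[:,1].round(3),'jaw',a.round(1),'grip',round(sensors.sense()['gripper_width'],3))
    print('translation',(d/200).round(3).tolist())
    if jaw is not None:
        dy=(jaw-a+90)%180-90  # world z turn; tool y points down -> negative
        print('yaw',round(-dy/180,4),'world turn',round(dy,1))
E
python3 - <<'E'
from h import *
r=lambda n,c,pts,x,y,z:print(n,onplane(c,crop(pts,x,y),z)[:,:2].round(0).tolist())
r('tray s','scene',[(140,232),(502,310),(433,454),(48,362)],95,140,18)
r('tray d','side',[(438,80),(645,18)],220,275,18)
r('tub scene LRT','scene',[(0,350),(210,350),(104,258)],255,145,40)
r('tub side','side',[(520,385),(749,385),(633,293)],150,130,40)
r('box s','scene',[(460,290),(727,312),(772,535),(463,520)],255,145,40)
r('box d','side',[(275,33),(377,188),(600,92)],150,130,40)
r('knife s','scene',[(498,62),(540,62),(552,225),(502,225)],95,140,18)
r('knife d','side',[(27,325),(285,120),(325,163),(70,378)],220,275,14)
r('slab s','scene',[(240,130),(335,88),(370,125),(272,168)],95,140,18)
r('slab d','side',[(285,455),(448,520),(245,565)],220,275,18)
r('bar s','scene',[(95,105),(204,168),(188,188),(75,125)],255,145,22)
r('bar d','side',[(322,452),(361,455)],150,130,22)
r('gl s','scene',[(415,95)],255,145,98);r('gl s0','scene',[(394,207)],255,145,0)
r('gl d','side',[(217,196)],150,130,98);r('gl d0','side',[(241,322)],150,130,0)
r('gs s','scene',[(660,118)],255,145,84);r('gs s0','scene',[(631,212)],255,145,0)
r('gs d','side',[(112,61)],150,130,84);r('gs d0','side',[(135,163)],150,130,0)
r('bottle','side',[(750,140)],150,130,30)
r('bottle s','scene',[(408,520)],255,145,140)
r('tape','side',[(630,270)],255,185,22)
go([200,-480,245],0)
E
```

```text
tray s [[542.0, -376.0], [575.0, -142.0], [681.0, -157.0], [646.0, -392.0]]
tray d [[573.0, -151.0], [678.0, -166.0]]
tub scene LRT [[626.0, -50.0], [611.0, 65.0], [552.0, -2.0]]
tub side [[555.0, 22.0], [660.0, -31.0], [637.0, 51.0]]
box s [[550.0, 202.0], [547.0, 351.0], [693.0, 355.0], [704.0, 201.0]]
box d [[544.0, 339.0], [546.0, 186.0], [697.0, 201.0]]
knife s [[361.0, -193.0], [357.0, -165.0], [504.0, -126.0], [508.0, -157.0]]
knife d [[359.0, -172.0], [501.0, -135.0], [507.0, -162.0], [367.0, -201.0]]
slab s [[447.0, -345.0], [400.0, -295.0], [432.0, -262.0], [478.0, -313.0]]
slab d [[431.0, -269.0], [477.0, -320.0], [399.0, -299.0]]
bar s [[406.0, -25.0], [454.0, 49.0], [472.0, 41.0], [426.0, -36.0]]
bar d [[453.0, 41.0], [469.0, 30.0]]
gl s [[453.0, 169.0]]
gl s0 [[451.0, 170.0]]
gl d [[451.0, 162.0]]
gl d0 [[450.0, 161.0]]
gs s [[440.0, 314.0]]
gs s0 [[437.0, 318.0]]
gs d [[438.0, 305.0]]
gs d0 [[437.0, 311.0]]
bottle [[762.0, 134.0]]
bottle s [[772.0, 159.0]]
tape [[768.0, -144.0]]
tcp [ 204.8 -483.1  245.1] tooly [-0.     0.001 -1.   ] jaw -67.0 grip 1.001
translation [0.016, 0.001, -0.023]
yaw -0.3724 world turn 67.0
```

Run:
```python
from h import *
cv2.imwrite('pics/w0.png',imaging.grab_frame('wrist')[:,:,::-1])
c=imaging.get_calibration('wrist');T=np.array(c['camera_from_world']);print(np.round(T,3).tolist(),(-T[:3,:3].T@T[:3,3]).round(1), np.round(c['intrinsics'],1).tolist())
```

```text
[[0.391, -0.92, -0.001, -524.962], [-0.878, -0.373, 0.299, -38.776], [-0.276, -0.116, -0.954, 390.355], [0.0, 0.0, 0.0, 1.0]] [ 278.8 -452.4  383.5] [[290.5, 0.0, 277.9], [0.0, 290.5, 212.2], [0.0, 0.0, 1.0]]
```

View pics/w0.png

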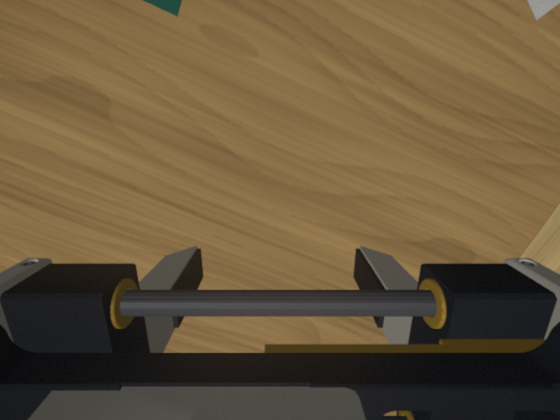

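Run:
```python
from h import *
print(tool()[1].as_matrix().round(3).tolist())
go([433,-163,180],104.6)
```

```text
[[-0.921, -0.0, 0.39], [-0.39, 0.001, -0.921], [-0.0, -1.0, -0.001]]
tcp [ 204.8 -483.1  245.2] tooly [-0.     0.001 -1.   ] jaw -67.0 grip 1.0
translation [-1.675, 0.328, -1.028]
yaw 0.0465 world turn -8.4
```

Call:
send_rows --pt "-0.8 0 -0.5" --pt "-0.8 0 -0.5" --pt "-0.8 0 -0.5" --pt "-0.8 0 -0.5" --pt "-0.8 0 -0.5" --yaw '[0.045,0.045,0.045,0.045,0.045]' --grip '[-1,-1,-1,-1,-1]'

```text
time: 0.57
ee_pos: [314.3, -325.2, 245.2]
tcp_rot: [-0.092, 0.702, -0.7, 0.092]
wrist_force: [0.8, 0.6, -0.1]
gripper_width: 1.0
```

Run:
```python
from h import *
go([433,-163,180],104.6)
```

```text
tcp [ 314.3 -325.2  245.2] tooly [-0.     0.003 -1.   ] jaw -75.1 grip 1.0
translation [-0.782, 0.328, -0.63]
yaw 0.0019 world turn -0.3
```

Call:
send_rows --pt "-0.78 0.2 -0.63" --pt "-0.78 0.2 -0.63" --pt "-0.78 0.2 -0.63" --pt "-0.78 0.2 -0.63" --pt "-0.78 0.2 -0.63" --yaw '[0,0,0,0,0]' --grip '[-1,-1,-1,-1,-1]'

```text
time: 0.98
ee_pos: [433.2, -161.3, 205.2]
tcp_rot: [-0.092, 0.702, -0.7, 0.092]
wrist_force: [0.7, -0.8, -0.9]
gripper_width: 1.003
```

Call:
send_rows --pt "0 0 0" --pt "0 0 0" --yaw '[0,0]' --grip '[-1,-1]'

```text
time: 1.15
ee_pos: [433.7, -159.1, 204.6]
tcp_rot: [-0.094, 0.702, -0.7, 0.093]
wrist_force: [-0.8, -0.3, 0.9]
gripper_width: 1.001
```

Run:
```python
from h import *
cal=imaging.get_calibration('wrist')
cv2.imwrite('pics/w1.png',imaging.grab_frame('wrist')[:,:,::-1])
go([433,-163,180],104.6)
print(np.round(cal['camera_from_world'],4).tolist())
p,R=tool();print('tip px',proj('wrist',p-[0,0,19],cal))
```

```text
tcp [ 433.3 -160.6  205. ] tooly [-0.001  0.003 -1.   ] jaw -74.9 grip 1.0
translation [0.005, 0.125, 0.012]
yaw 0.0027 world turn -0.5
[[0.263, -0.9648, -0.0038, -267.4581], [-0.9201, -0.252, 0.2999, 332.8271], [-0.2903, -0.0754, -0.954, 465.0524], [0.0, 0.0, 0.0, 1.0]]
tip px [[279.11200142 262.90684278]]
```

View pics/w1.png

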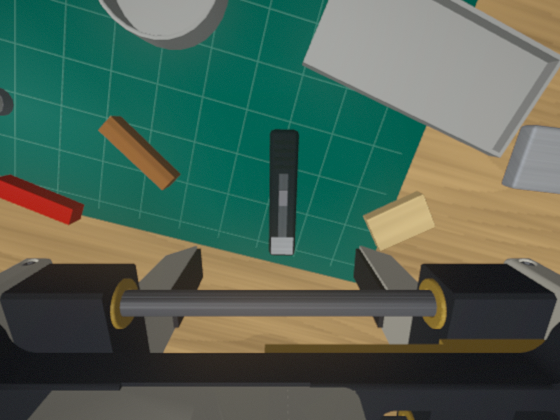

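Run:
```python
from h import *
r=lambda n,pts,z:print(n,(lambda q:(q.round(0).tolist(),q.mean(0).round(1)))(onplane('wrist',pts,z)[:,:2]))
r('knife',[(271,130),(298,131),(294,254),(271,254)],18)
r('slab',[(364,221),(424,194),(434,219),(381,249)],18)
r('bar',[(112,116),(178,178),(164,188),(99,127)],22)
r('tray',[(305,61),(498,155),(556,58)],18)
P,_=tool()
```

```text
knife ([[500.0, -135.0], [507.0, -163.0], [365.0, -200.0], [358.0, -172.0]], array([ 432.5, -167.5]))
slab ([[428.0, -268.0], [477.0, -323.0], [452.0, -346.0], [400.0, -300.0]], array([ 439.5, -309.2]))
bar ([[470.0, 30.0], [423.0, -48.0], [407.0, -34.0], [455.0, 42.0]], array([438.9,  -2.4]))
tray ([[574.0, -151.0], [540.0, -383.0], [642.0, -393.0]], array([ 585.1, -309.2]))
```

Run:
```python
from h import *
go([432.5,-167.5,22],104.6); print(sensors.sense()['joint_pos'])
```

```text
tcp [ 433.3 -160.6  205. ] tooly [-0.001  0.003 -1.   ] jaw -74.9 grip 1.0
translation [0.013, 0.915, 0.035]
yaw 0.0027 world turn -0.5
[-0.5222459   0.269268    1.75101706  0.00214509  1.12365986  0.78444987]
```

Call:
send_rows --pt "0.013 0.15 0.035" --pt "0.013 0.35 0.035" --pt "0.013 0.55 0.035" --pt "0.013 0.7 0.035" --pt "0.013 0.8 0.035" --yaw '[0.003,0.003,0.003,0.003,0.003]' --grip '[-1,-1,-1,-1,-1]'

```text
time: 1.62
ee_pos: [430.5, -168.6, 42.5]
tcp_rot: [-0.09, 0.703, -0.7, 0.087]
wrist_force: [0.2, -0.4, 0.6]
gripper_width: 0.998
```

Run:
```python
from h import *
go([432.5,-167.5,22],104.6)
```

```text
tcp [ 430.5 -168.6   42.5] tooly [-0.004  0.004 -1.   ] jaw -75.6 grip 0.998
translation [-0.012, 0.102, -0.002]
yaw -0.0012 world turn 0.2
```

Call:
send_rows --pt "-0.01 0.1 0" --pt "-0.01 0.1 0" --pt "-0.01 0.1 0" --pt "-0.01 0.1 0" --pt "-0.01 0.1 0" --yaw '[0,0,0,0,0]' --grip '[-1,-1,0,1,1]'

```text
time: 2.03
ee_pos: [432.2, -168.9, 23.0]
tcp_rot: [-0.089, 0.703, -0.7, 0.087]
wrist_force: [-0.4, -0.5, 0.6]
gripper_width: 0.83
```

Call:
send_rows --pt "0 0 0" --pt "0 0 0" --pt "0 0 0" --pt "0 0 0" --pt "0 0 0" --yaw '[0,0,0,0,0]' --grip '[1,1,1,1,1]'

```text
time: 2.45
ee_pos: [432.2, -168.9, 23.1]
tcp_rot: [-0.089, 0.703, -0.7, 0.087]
wrist_force: [-0.1, 0.2, -0.2]
gripper_width: 0.47
```

Call:
send_rows --pt "0 0 0" --pt "0 0 0" --pt "0 0 0" --pt "0 0 0" --pt "0 0 0" --yaw '[0,0,0,0,0]' --grip '[1,1,1,1,1]'

```text
time: 2.87
ee_pos: [432.1, -168.7, 23.2]
tcp_rot: [-0.089, 0.703, -0.7, 0.087]
wrist_force: [-0.1, 1.4, 1.0]
gripper_width: 0.344
```

Call:
send_rows --pt "0 -0.1 0" --pt "0 -0.2 0" --pt "0 -0.3 0" --pt "0 -0.3 0" --pt "0 -0.3 0" --yaw '[0,0,0,0,0]' --grip '[1,1,1,1,1]'

```text
time: 3.28
ee_pos: [432.8, -169.3, 83.7]
tcp_rot: [-0.089, 0.703, -0.701, 0.088]
wrist_force: [-0.2, -0.2, -1.3]
gripper_width: 0.349
```

Run:
```python
from h import *
go([609,-273,70],-8.4)
```

```text
tcp [ 432.8 -169.3   83.7] tooly [-0.001  0.003 -1.   ] jaw -75.7 grip 0.349
translation [-0.725, 0.066, 0.72]
yaw -0.3738 world turn 67.3
```

Call:
send_rows --pt "-0.72 0 0.72" --pt "-0.72 0 0.72" --pt "-0.72 0 0.72" --pt "-0.72 0 0.72" --pt "-0.72 0 0.72" --yaw '[-0.37,-0.37,-0.37,-0.37,-0.37]' --grip '[1,1,1,1,1]'

```text
time: 3.7
ee_pos: [609.1, -274.1, 81.1]
tcp_rot: [-0.302, 0.641, -0.638, 0.301]
wrist_force: [0.4, -0.6, -2.2]
gripper_width: 0.348
```

Run:
```python
from h import *
go([609,-273,70],-8.4)
```

```text
tcp [ 609.1 -274.1   81.1] tooly [-0.004  0.004 -1.   ] jaw -39.5 grip 0.348
translation [-0.004, 0.056, -0.003]
yaw -0.1729 world turn 31.1
```

Call:
send_rows --pt "0 0 0" --pt "0 0 0" --pt "0 0 0" --pt "0 0 0" --pt "0 0 0" --yaw '[-0.173,-0.173,-0.173,-0.173,-0.173]' --grip '[1,1,1,1,1]'

```text
time: 4.12
ee_pos: [608.2, -273.7, 78.5]
tcp_rot: [-0.464, 0.537, -0.531, 0.463]
wrist_force: [-0.1, 0.3, -1.6]
gripper_width: 0.345
```

Run:
```python
from h import *
for c in('wrist','side'):cv2.imwrite(f'pics/p1{c}.png',imaging.grab_frame(c)[:,:,::-1])
a=np.vstack([cv2.imread(f'pics/p1{c}.png')[:, :] for c in('wrist','side')]);cv2.imwrite('pics/p1.png',cv2.resize(a,None,fx=.7,fy=.7))
go([609,-273,28],-8.4)
```

```text
tcp [ 608.3 -273.7   78.9] tooly [-0.007  0.005 -1.   ] jaw -8.4 grip 0.346
translation [-0.003, 0.254, 0.005]
yaw 0.0002 world turn -0.0
```

View pics/p1.png

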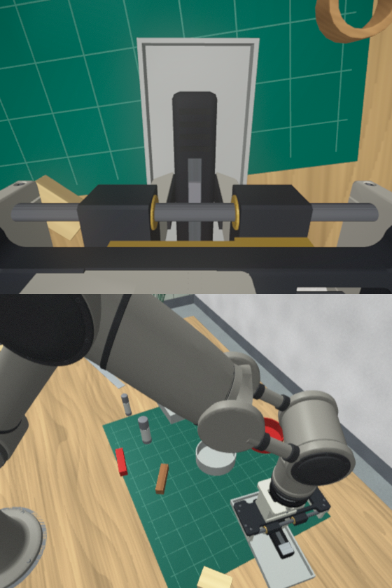

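The wrist view shows the knife centred in and parallel to the tray, so I'm lowering it.

Call:
send_rows --pt "0 0.1 0" --pt "0 0.2 0" --pt "0 0.25 0" --pt "0 0.255 0" --pt "0 0.255 0" --yaw '[0,0,0,0,0]' --grip '[1,1,1,1,1]'

```text
time: 4.63
ee_pos: [607.4, -273.1, 26.6]
tcp_rot: [-0.463, 0.539, -0.532, 0.461]
wrist_force: [-0.3, -0.6, -1.2]
gripper_width: 0.344
```

Call:
send_rows --pt "0 0 0" --pt "0 0 0" --pt "0 0 0" --pt "0 0 0" --pt "0 0 0" --yaw '[0,0,0,0,0]' --grip '[0,0,0,0,0]'

```text
time: 5.05
ee_pos: [607.6, -273.2, 27.0]
tcp_rot: [-0.462, 0.539, -0.532, 0.461]
wrist_force: [0.5, -0.1, 0.3]
gripper_width: 0.502
```

Call:
send_rows --pt "0 -0.1 0" --pt "0 -0.3 0" --pt "0 -0.5 0" --pt "0 -0.65 0" --pt "0 -0.65 0" --yaw '[0,0,0,0,0]' --grip '[0,0,0,-1,-1]'

```text
time: 5.47
ee_pos: [611.7, -275.7, 165.4]
tcp_rot: [0.461, -0.534, 0.537, -0.463]
wrist_force: [1.4, -1.2, 0.3]
gripper_width: 0.598
```

Run:
```python
from h import *
cv2.imwrite('pics/p2.png',imaging.grab_frame('wrist')[:,:,::-1])
go([438,-310,110],0)
```

```text
tcp [ 610.5 -275.   161.8] tooly [-0.     0.001 -1.   ] jaw -8.5 grip 0.641
translation [0.3, 0.259, -0.827]
yaw -0.047 world turn 8.5
```

View pics/p2.png

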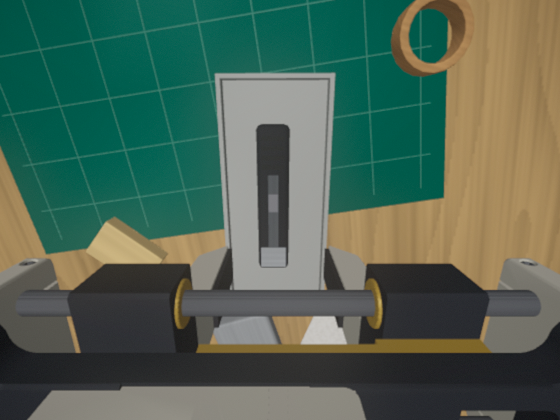

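The knife lies flat in the tray, at px (272,195). Next is the slab.

Run:
```python
from h import *
go([438.5,-310,90],42.3)
```

```text
tcp [ 610.5 -275.   161.8] tooly [-0.     0.001 -1.   ] jaw -8.5 grip 0.641
translation [0.3, 0.359, -0.825]
yaw -0.282 world turn 50.8
```

Call:
send_rows --pt "0.3 0 -0.825" --pt "0.3 0.1 -0.825" --pt "0.3 0.2 -0.825" --pt "0.3 0.3 -0.825" --pt "0.3 0.35 -0.825" --yaw '[-0.28,-0.28,-0.28,-0.28,-0.28]' --grip '[-1,-1,-1,-1,-1]'

```text
time: 5.93
ee_pos: [434.8, -309.8, 90.8]
tcp_rot: [0.605, -0.368, 0.364, -0.605]
wrist_force: [1.2, 0.3, 0.3]
gripper_width: 0.98
```

Run:
```python
from h import *
go([438.5,-310,60],42.3)
```

```text
tcp [ 434.8 -309.8   90.8] tooly [-0.005  0.003 -1.   ] jaw 27.6 grip 0.98
translation [0.01, 0.154, 0.016]
yaw -0.0815 world turn 14.7
```

Call:
send_rows --pt "0.01 0 0.016" --pt "0.01 0.05 0.016" --pt "0.01 0.1 0.016" --pt "0.01 0.15 0.016" --yaw '[-0.082,-0.082,-0.082,-0.082]' --grip '[-1,-1,-1,-1]'

```text
time: 6.27
ee_pos: [438.0, -309.7, 59.5]
tcp_rot: [-0.646, 0.289, -0.284, 0.647]
wrist_force: [-0.1, -0.4, -0.9]
gripper_width: 1.003
```

Run:
```python
from h import *
go([438.5,-310,22.5],42.3)
cv2.imwrite('pics/p3.png',imaging.grab_frame('wrist')[:,:,::-1])
```

```text
tcp [ 438.  -309.7   59.5] tooly [-0.005  0.003 -1.   ] jaw 42.2 grip 1.003
translation [0.004, 0.185, 0.001]
yaw -0.0004 world turn 0.1
```

View pics/p3.png

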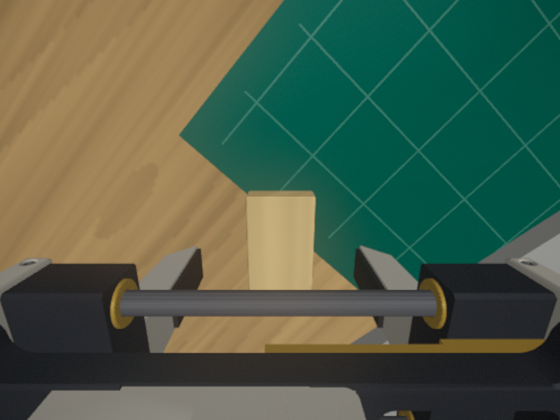

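Call:
send_rows --pt "0 0.1 0" --pt "0 0.18 0" --pt "0 0.185 0" --pt "0 0.185 0" --pt "0 0.185 0" --yaw '[0,0,0,0,0]' --grip '[-1,-1,0.5,1,1]'

```text
time: 6.73
ee_pos: [437.1, -308.3, 20.3]
tcp_rot: [-0.645, 0.291, -0.284, 0.647]
wrist_force: [-0.4, -0.0, -0.4]
gripper_width: 0.833
```

Call:
send_rows --pt "0 0 0" --pt "0 0 0" --pt "0 0 0" --pt "0 0 0" --pt "0 0 0" --yaw '[0,0,0,0,0]' --grip '[1,1,1,1,1]'

```text
time: 7.15
ee_pos: [437.1, -308.3, 20.3]
tcp_rot: [-0.645, 0.291, -0.284, 0.647]
wrist_force: [1.1, -0.6, 0.6]
gripper_width: 0.491
```

Call:
send_rows --pt "0 0 0" --pt "0 0 0" --pt "0 0 0" --yaw '[0,0,0]' --grip '[1,1,1]'

```text
time: 7.4
ee_pos: [437.1, -308.3, 20.3]
tcp_rot: [-0.645, 0.291, -0.284, 0.647]
wrist_force: [0.8, -0.6, -1.0]
gripper_width: 0.482
```

Call:
send_rows --pt "0 -0.1 0" --pt "0 -0.3 0" --pt "0 -0.5 0" --pt "0 -0.7 0" --pt "0 -0.8 0" --yaw '[0,0,0,0,0]' --grip '[1,1,1,1,1]'

```text
time: 7.82
ee_pos: [439.5, -310.3, 185.2]
tcp_rot: [-0.646, 0.288, -0.286, 0.646]
wrist_force: [1.5, -0.5, -1.2]
gripper_width: 0.488
```

Run:
```python
from h import *
go([595,270,180],0); print(sensors.sense()['joint_pos'])
```

```text
tcp [ 439.5 -310.3  185.2] tooly [-0.003  0.002 -1.   ] jaw 42.1 grip 0.488
translation [-1.633, 0.028, 2.522]
yaw 0.2338 world turn -42.1
[-7.56634614e-01  4.23031329e-01  1.57670147e+00 -1.25723365e-03
  1.14534259e+00 -1.49048940e+00]
```

Call:
send_rows --pt "-0.6 0 0.92" --pt "-0.6 0 0.92" --pt "-0.6 0 0.92" --pt "-0.6 0 0.92" --pt "-0.6 0 0.92" --yaw '[0,0,0,0,0]' --grip '[1,1,1,1,1]'

```text
time: 8.23
ee_pos: [492.9, -106.5, 185.4]
tcp_rot: [-0.646, 0.289, -0.286, 0.646]
wrist_force: [0.3, 0.1, 0.1]
gripper_width: 0.486
```

Call:
send_rows --pt "-0.6 0 0.92" --pt "-0.6 0 0.92" --pt "-0.6 0 0.92" --pt "-0.6 0 0.92" --pt "-0.6 0 0.92" --yaw '[0,0,0,0,0]' --grip '[1,1,1,1,1]'

```text
time: 8.65
ee_pos: [545.9, 95.3, 185.6]
tcp_rot: [-0.646, 0.289, -0.286, 0.646]
wrist_force: [0.5, -0.4, -1.7]
gripper_width: 0.489
```

Run:
```python
from h import *
go([600,270,190],0); print(sensors.sense()['joint_pos'])
```

```text
tcp [545.9  95.3 185.6] tooly [-0.003  0.001 -1.   ] jaw 42.0 grip 0.489
translation [-0.467, -0.022, 0.786]
yaw 0.2335 world turn -42.0
[ 0.03379028  0.4498972   1.53129662  0.00163441  1.16333528 -0.70051872]
```

Call:
send_rows --pt "-0.467 0 0.786" --pt "-0.467 0 0.786" --pt "-0.467 0 0.786" --pt "-0.467 0 0.786" --pt "-0.467 0 0.786" --yaw '[0.233,0.233,0.233,0.233,0.233]' --grip '[1,1,1,1,1]'

```text
time: 9.07
ee_pos: [600.2, 274.3, 185.3]
tcp_rot: [-0.529, 0.471, -0.468, 0.529]
wrist_force: [-0.6, -0.2, -0.1]
gripper_width: 0.486
```

Run:
```python
from h import *
go([600,270,190],0)
cv2.imwrite('pics/p4.png',imaging.grab_frame('wrist')[:,:,::-1])
```

```text
tcp [600.2 274.3 185.3] tooly [-0.003  0.003 -1.   ] jaw 6.8 grip 0.486
translation [0.021, -0.024, -0.004]
yaw 0.0379 world turn -6.8
```

View pics/p4.png

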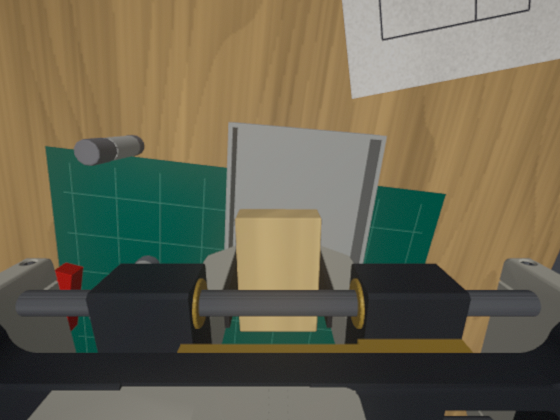

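Run:
```python
from h import *
print(onplane('wrist',[(229,124),(384,137),(363,262),(226,200)],40)[:,:2].round(1).tolist())
print('gs',onplane('wrist',[(92,153)],84).round(1),onplane('wrist',[(136,147)],4).round(1))
go([600,270,190],0)
```

```text
[[545.2, 349.7], [691.7, 354.3], [697.8, 223.5], [546.8, 276.0]]
gs [[443.  315.7  84. ]] [[441.3 313.9   4. ]]
tcp [600.5 276.8 184.9] tooly [-0.002  0.004 -1.   ] jaw 6.4 grip 0.486
translation [0.033, -0.025, -0.006]
yaw 0.0354 world turn -6.4
```

Call:
send_rows --pt "0.02 0 0" --pt "0.02 0 0" --pt "0.02 0 0" --yaw '[0.03,0.03,0.03]' --grip '[1,1,1]'

```text
time: 9.37
ee_pos: [600.6, 272.5, 184.6]
tcp_rot: [-0.505, 0.497, -0.493, 0.505]
wrist_force: [0.4, -0.2, -0.5]
gripper_width: 0.492
```

Run:
```python
from h import *
go([600,270,190],0)
a=imaging.grab_frame('wrist')[:,:,::-1]
go([596.5,273,190],1.3)
cv2.imwrite('pics/p5.png',cv2.resize(a[90:300,180:420],None,fx=3,fy=3))
```

```text
tcp [600.6 272.5 184.6] tooly [-0.003  0.004 -1.   ] jaw 1.2 grip 0.492
translation [0.013, -0.027, -0.004]
yaw 0.0064 world turn -1.2
tcp [600.8 272.2 184.8] tooly [-0.003  0.004 -1.   ] jaw 1.1 grip 0.489
translation [-0.005, -0.026, -0.021]
yaw -0.001 world turn 0.2
```

View pics/p5.png

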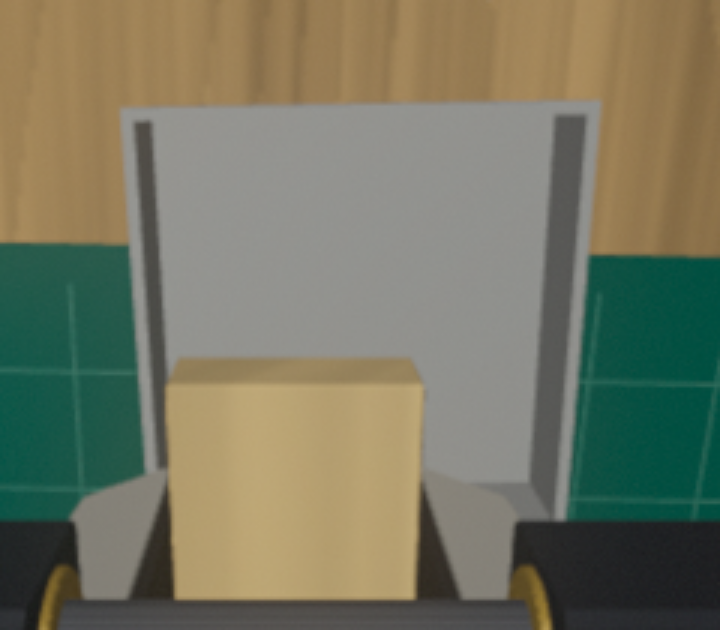

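Run:
```python
from h import *
print(onplane('wrist',crop([(122,109),(600,101),(560,520),(148,465)],180,90,3),40)[:,:2].round(1).tolist())
print(onplane('wrist',crop([(555,480)],180,90,3),4)[:,:2].round(1).tolist())
```

```text
[[544.5, 347.4], [693.2, 352.9], [696.8, 208.7], [549.1, 227.0]]
[[705.3, 208.1]]
```

Run:
```python
from h import *
go([600,248,26],2)
```

```text
tcp [600.8 272.2 184.8] tooly [-0.003  0.004 -1.   ] jaw 1.1 grip 0.489
translation [0.124, 0.794, -0.004]
yaw -0.0048 world turn 0.9
```

Call:
send_rows --pt "0.12 0.1 0" --pt "0.12 0.3 0" --pt "0.12 0.45 0" --pt "0.12 0.55 0" --pt "0.12 0.55 0" --yaw '[-0.005,-0.005,-0.005,-0.005,-0.005]' --grip '[1,1,1,1,1]'

```text
time: 9.83
ee_pos: [598.1, 246.6, 69.9]
tcp_rot: [0.511, -0.494, 0.488, -0.506]
wrist_force: [-0.9, -0.5, -0.5]
gripper_width: 0.49
```

Run:
```python
from h import *
go([600,248,26],2)
```

```text
tcp [598.1 246.6  69.9] tooly [-0.011  0.001 -1.   ] jaw 2.1 grip 0.49
translation [-0.006, 0.22, 0.012]
yaw 0.0004 world turn -0.1
```

Call:
send_rows --pt "-0.006 0.08 0.012" --pt "-0.006 0.16 0.012" --pt "-0.006 0.21 0.012" --pt "-0.006 0.22 0.012" --pt "-0.006 0.22 0.012" --yaw '[0,0,0,0,0]' --grip '[1,1,1,1,1]'

```text
time: 10.25
ee_pos: [600.2, 247.8, 26.5]
tcp_rot: [0.511, -0.494, 0.488, -0.507]
wrist_force: [-0.6, -0.3, -0.4]
gripper_width: 0.485
```

Call:
send_rows --pt "0 0 0" --pt "0 0 0" --pt "0 0 0" --pt "0 0 0" --yaw '[0,0,0,0]' --grip '[-0.13,-0.13,-0.13,-0.13]'

```text
time: 10.58
ee_pos: [600.7, 247.9, 27.4]
tcp_rot: [0.511, -0.494, 0.488, -0.507]
wrist_force: [0.4, 0.9, 0.3]
gripper_width: 0.562
```

Call:
send_rows --pt "0 -0.1 0" --pt "0 -0.3 0" --pt "0 -0.5 0" --pt "0 -0.7 0" --pt "0 -0.75 0" --yaw '[0,0,0,0,0]' --grip '[-0.13,-0.13,-0.13,-1,-1]'

```text
time: 11.0
ee_pos: [604.9, 248.5, 185.5]
tcp_rot: [-0.507, 0.491, -0.49, 0.511]
wrist_force: [1.9, 0.1, 0.5]
gripper_width: 0.665
```

Run:
```python
from h import *
go([438,-3,150],0)
cv2.imwrite('pics/p6.png',imaging.grab_frame('wrist')[:,:,::-1])
```

```text
tcp [604.9 248.5 185.5] tooly [ 0.002  0.005 -1.   ] jaw 2.1 grip 0.665
translation [1.227, 0.17, -0.881]
yaw 0.0118 world turn -2.1
```

View pics/p6.png

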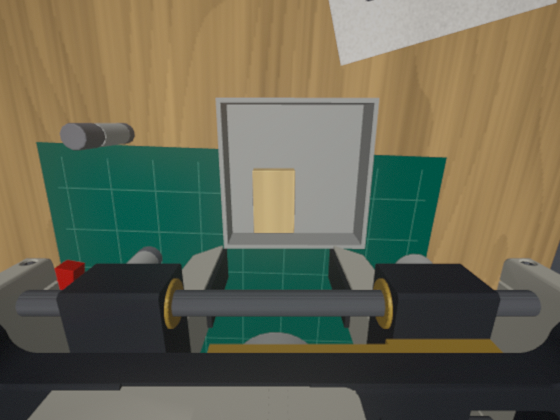

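The slab lies flat in the box at px (274,200). Next is the wooden bar.

Run:
```python
from h import *
print(onplane('scene',[(318,161),(352,170)],11).round(0))
go([441.6,1.8,120],-31.7)
print(onplane('wrist',[(219,100),(377,101),(366,248),(222,248)],40)[:,:2].round(1).tolist())
```

```text
[[341.  73.  11.]
 [365. 164.  11.]]
tcp [604.8 248.5 184.9] tooly [ 0.002  0.005 -1.   ] jaw 2.1 grip 0.704
translation [1.204, 0.317, -0.862]
yaw 0.1879 world turn -33.8
[[546.8, 346.0], [691.1, 350.6], [699.7, 204.6], [546.8, 198.9]]
```

Call:
send_rows --pt "0.8 0 -0.57" --pt "0.8 0 -0.57" --pt "0.8 0 -0.57" --pt "0.8 0 -0.57" --pt "0.8 0 -0.57" --yaw '[0.188,0.188,0.188,0.188,0.188]' --grip '[-0.2,-0.2,-0.2,-0.2,-0.2]'

```text
time: 11.47
ee_pos: [494.0, 82.3, 183.1]
tcp_rot: [-0.342, 0.62, -0.617, 0.343]
wrist_force: [0.4, 0.1, 0.8]
gripper_width: 0.601
```

Run:
```python
from h import *
go([441.6,1.8,100],-31.7)
```

```text
tcp [494.   82.3 183.1] tooly [-0.001  0.004 -1.   ] jaw -32.1 grip 0.601
translation [0.481, 0.414, -0.007]
yaw -0.0022 world turn 0.4
```

Call:
send_rows --pt "0.2 0.0 -0.007" --pt "0.4 0.1 -0.007" --pt "0.48 0.25 -0.007" --pt "0.48 0.4 -0.007" --pt "0.48 0.4 -0.007" --yaw '[-0.002,-0.002,-0.002,-0.002,-0.002]' --grip '[-0.2,-0.2,-0.2,-0.2,-0.2]'

```text
time: 11.88
ee_pos: [437.7, 1.6, 98.6]
tcp_rot: [-0.346, 0.622, -0.615, 0.341]
wrist_force: [-1.6, 0.8, -0.3]
gripper_width: 0.598
```

Call:
send_rows --pt "0 0 0" --pt "0 0 0" --yaw '[0,0]' --grip '[-0.2,-0.2]'

```text
time: 12.05
ee_pos: [437.7, 1.9, 98.8]
tcp_rot: [-0.346, 0.622, -0.614, 0.341]
wrist_force: [1.0, 0.1, -0.4]
gripper_width: 0.602
```

Run:
```python
from h import *
go([441.6,1.8,23],-31.7)
cv2.imwrite('pics/p7.png',imaging.grab_frame('wrist')[:,:,::-1])
```

```text
tcp [437.7   1.9  98.8] tooly [-0.011  0.006 -1.   ] jaw -31.9 grip 0.602
translation [-0.01, 0.379, 0.022]
yaw -0.0009 world turn 0.2
```

View pics/p7.png

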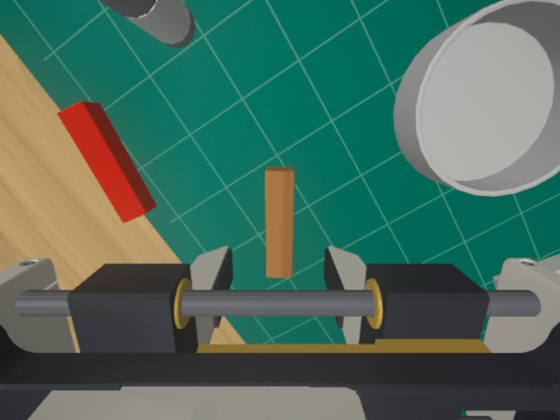

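The wooden bar lies between the fingers and is aligned, at px (280,222). The red bar is well to the left at (108,160).

Call:
send_rows --pt "-0.01 0.1 0.02" --pt "-0.01 0.25 0.02" --pt "-0.01 0.35 0.02" --pt "-0.01 0.375 0.02" --pt "-0.01 0.375 0.02" --yaw '[0,0,0,0,0]' --grip '[-0.2,-0.2,-0.2,-0.2,1]'

```text
time: 12.52
ee_pos: [442.3, 2.5, 24.3]
tcp_rot: [-0.346, 0.621, -0.614, 0.342]
wrist_force: [-0.1, -0.4, -0.2]
gripper_width: 0.566
```

Call:
send_rows --pt "0 0 0" --pt "0 0 0" --pt "0 0 0" --pt "0 0 0" --pt "0 0 0" --yaw '[0,0,0,0,0]' --grip '[1,1,1,1,1]'

```text
time: 12.93
ee_pos: [442.8, 2.4, 25.0]
tcp_rot: [-0.346, 0.621, -0.615, 0.342]
wrist_force: [-0.5, 1.2, 7.0]
gripper_width: 0.238
```

Call:
send_rows --pt "0 0 0" --pt "0 0 0" --pt "0 0 0" --pt "0 0 0" --yaw '[0,0,0,0]' --grip '[1,1,1,1]'

```text
time: 13.27
ee_pos: [442.8, 2.4, 25.1]
tcp_rot: [-0.346, 0.621, -0.615, 0.342]
wrist_force: [-0.4, 1.2, 2.1]
gripper_width: 0.238
```

Call:
send_rows --pt "0 -0.1 0" --pt "0 -0.3 0" --pt "0 -0.5 0" --pt "0 -0.7 0" --pt "0 -0.8 0" --yaw '[0,0,0,0,0]' --grip '[1,1,1,1,1]'

```text
time: 13.68
ee_pos: [445.5, 1.2, 189.3]
tcp_rot: [-0.344, 0.62, -0.616, 0.344]
wrist_force: [1.0, 0.2, 0.4]
gripper_width: 0.235
```

Run:
```python
from h import *
go([652,299,185],2)
```

```text
tcp [445.5   1.2 189.3] tooly [-0.003  0.005 -1.   ] jaw -31.8 grip 0.235
translation [-1.809, 0.026, 0.094]
yaw -0.1877 world turn 33.8
```

Call:
send_rows --pt "-0.95 0 0.05" --pt "-0.95 0 0.05" --pt "-0.95 0 0.05" --pt "-0.95 0 0.05" --pt "-0.95 0 0.05" --yaw '[0,0,0,0,0]' --grip '[1,1,1,1,1]'

```text
time: 14.1
ee_pos: [555.6, 160.8, 189.6]
tcp_rot: [-0.344, 0.62, -0.615, 0.345]
wrist_force: [-0.7, -2.0, -0.8]
gripper_width: 0.236
```

Call:
send_rows --pt "-0.84 0 0.04" --pt "-0.84 0 0.04" --pt "-0.84 0 0.04" --pt "-0.84 0 0.04" --pt "-0.84 0 0.04" --yaw '[-0.188,-0.188,-0.188,-0.188,-0.188]' --grip '[1,1,1,1,1]'

```text
time: 14.52
ee_pos: [652.1, 305.1, 187.5]
tcp_rot: [-0.51, 0.49, -0.486, 0.513]
wrist_force: [-0.5, -0.0, -0.5]
gripper_width: 0.234
```

Call:
send_rows --pt "0 0 0" --pt "0 0 0" --yaw '[0,0]' --grip '[1,1]'

```text
time: 14.68
ee_pos: [651.5, 305.7, 185.6]
tcp_rot: [-0.511, 0.491, -0.485, 0.512]
wrist_force: [0.0, -0.2, 0.2]
gripper_width: 0.236
```

Run:
```python
from h import *
go([650,300,60],2)
cv2.imwrite('pics/p8.png',imaging.grab_frame('wrist')[:,:,::-1])
```

```text
tcp [651.5 305.7 185.6] tooly [-0.005  0.007 -1.   ] jaw 2.6 grip 0.236
translation [0.033, 0.628, -0.006]
yaw 0.0036 world turn -0.6
```

View pics/p8.png

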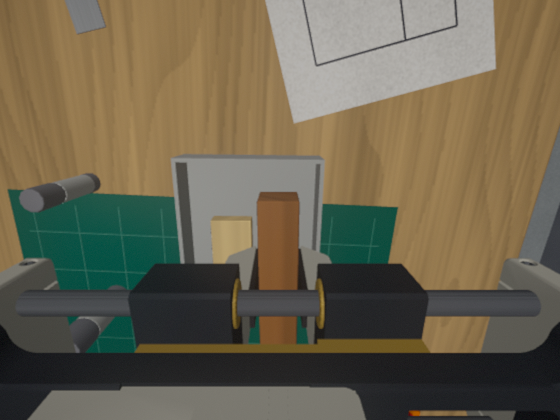

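Run:
```python
from h import *
print('bar end',onplane('wrist',[(279,198)],182),'slab end',onplane('wrist',[(212,217),(251,217)],22),'box',onplane('wrist',[(173,157),(324,158)],40))
```

```text
bar end [[649.19306938 347.93269048 182.        ]] slab end [[578.51333092 282.44146678  22.        ]
 [621.33264675 284.45035263  22.        ]] box [[545.98288231 348.15091146  40.        ]
 [692.6167323  353.94453063  40.        ]]
```

Call:
send_rows --pt "0.035 0.1 0" --pt "0.035 0.3 0" --pt "0.035 0.45 0" --pt "0.035 0.55 0" --pt "0.035 0.6 0" --yaw '[0.003,0.003,0.003,0.003,0.003]' --grip '[1,1,1,1,1]'

```text
time: 15.15
ee_pos: [649.2, 296.3, 63.4]
tcp_rot: [0.509, -0.496, 0.489, -0.507]
wrist_force: [-0.4, -0.1, -0.6]
gripper_width: 0.238
```

Run:
```python
from h import *
go([650,299,30],2)
```

```text
tcp [649.2 296.3  63.4] tooly [-0.01   0.005 -1.   ] jaw 1.8 grip 0.238
translation [-0.012, 0.167, 0.006]
yaw -0.0011 world turn 0.2
```

Call:
send_rows --pt "-0.01 0.07 0" --pt "-0.01 0.13 0" --pt "-0.01 0.165 0" --pt "-0.01 0.17 0" --pt "-0.01 0.17 0" --yaw '[0,0,0,0,0]' --grip '[1,1,1,1,1]'

```text
time: 15.57
ee_pos: [649.2, 298.3, 30.2]
tcp_rot: [0.509, -0.496, 0.489, -0.507]
wrist_force: [0.5, 0.7, -0.5]
gripper_width: 0.234
```

Call:
send_rows --pt "0 0 0" --pt "0 0 0" --pt "0 0 0" --pt "0 0 0" --yaw '[0,0,0,0]' --grip '[0.26,0.26,0.26,0.26]'

```text
time: 15.9
ee_pos: [649.5, 298.4, 30.8]
tcp_rot: [0.508, -0.496, 0.489, -0.507]
wrist_force: [0.4, -0.2, -0.2]
gripper_width: 0.367
```

Call:
send_rows --pt "0 -0.1 0" --pt "0 -0.3 0" --pt "0 -0.5 0" --pt "0 -0.7 0" --pt "0 -0.8 0" --yaw '[0,0,0,0,0]' --grip '[0.26,0.26,0.26,0,0]'

```text
time: 16.32
ee_pos: [652.2, 298.2, 197.4]
tcp_rot: [-0.506, 0.494, -0.49, 0.51]
wrist_force: [0.2, 1.1, 0.4]
gripper_width: 0.464
```

Call:
send_rows --pt "0 0 0" --pt "0 0 0" --yaw '[0,0]' --grip '[0,0]'

```text
time: 16.48
ee_pos: [653.1, 298.6, 200.0]
tcp_rot: [-0.504, 0.493, -0.491, 0.511]
wrist_force: [-0.1, 0.5, 0.1]
gripper_width: 0.498
```

Run:
```python
from h import *
go([439,312,180],0)
cv2.imwrite('pics/p9.png',imaging.grab_frame('wrist')[:,:,::-1])
```

```text
tcp [653.1 298.6 200. ] tooly [ 0.005  0.009 -1.   ] jaw 1.8 grip 0.498
translation [-0.099, 0.095, -1.068]
yaw 0.0098 world turn -1.8
```

View pics/p9.png

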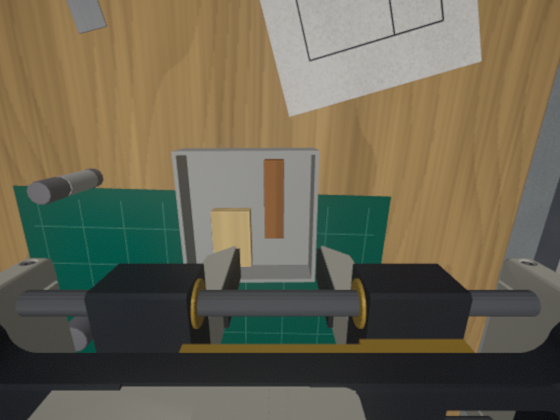

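Both offcuts lie flat in the box: slab at px (232,237), bar at (274,198). Next is the small glue stick.

Call:
send_rows --pt "-0.09 0 -1" --pt "-0.09 0 -1" --pt "-0.09 0 -1" --pt "-0.09 0 -1" --pt "-0.09 0 -1" --yaw '[0,0,0,0,0]' --grip '[-1,-1,-1,-1,-1]'

```text
time: 16.95
ee_pos: [447.4, 309.2, 194.4]
tcp_rot: [-0.508, 0.495, -0.49, 0.508]
wrist_force: [0.6, 0.9, 1.2]
gripper_width: 0.813
```

Call:
send_rows --pt "0 0 0" --pt "0 0 0" --pt "0 0 0" --yaw '[0,0,0]' --grip '[-1,-1,-1]'

```text
time: 17.2
ee_pos: [447.5, 309.1, 193.2]
tcp_rot: [0.508, -0.495, 0.489, -0.507]
wrist_force: [0.4, -0.2, 0.1]
gripper_width: 0.992
```

Run:
```python
from h import *
go([440,312,180],0)
cv2.imwrite('pics/p10.png',imaging.grab_frame('wrist')[:,:,::-1])
```

```text
tcp [447.5 309.1 193.2] tooly [-0.007  0.004 -1.   ] jaw 1.8 grip 0.992
translation [-0.015, 0.066, -0.037]
yaw 0.01 world turn -1.8
```

View pics/p10.png

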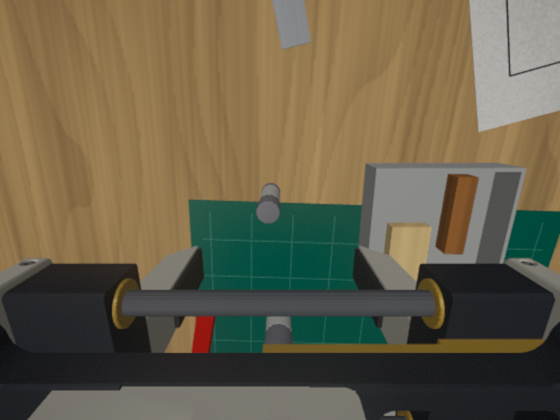

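Run:
```python
from h import *
print('gs',onplane('wrist',[(268,210)],84),onplane('wrist',[(271,189)],4),'gl',onplane('wrist',[(278,329)],98))
```

```text
gs [[437.88492017 314.10288811  84.        ]] [[438.25941069 315.3972766    4.        ]] gl [[450.530296   199.02362677  98.        ]]
```

Run:
```python
from h import *
go([438.5,312.5,60],0)
```

```text
tcp [448.3 309.1 193.4] tooly [-0.006  0.005 -1.   ] jaw 1.8 grip 0.994
translation [-0.015, 0.667, -0.045]
yaw 0.0098 world turn -1.8
```

Call:
send_rows --pt "-0.015 0.1 -0.045" --pt "-0.015 0.25 -0.045" --pt "-0.015 0.4 -0.045" --pt "-0.015 0.5 -0.045" --pt "-0.015 0.5 -0.045" --yaw '[0.01,0.01,0.01,0.01,0.01]' --grip '[-1,-1,-1,-1,-1]'

```text
time: 17.67
ee_pos: [437.5, 310.7, 88.6]
tcp_rot: [-0.503, 0.504, -0.497, 0.496]
wrist_force: [-0.5, -0.3, -0.4]
gripper_width: 0.998
```

Run:
```python
from h import *
go([438.5,312.5,60],0)
cv2.imwrite('pics/p11.png',imaging.grab_frame('wrist')[:,:,::-1])
```

```text
tcp [437.5 310.7  88.6] tooly [-0.013  0.001 -1.   ] jaw -0.1 grip 0.998
translation [-0.009, 0.143, 0.007]
yaw -0.0007 world turn 0.1
```

View pics/p11.png

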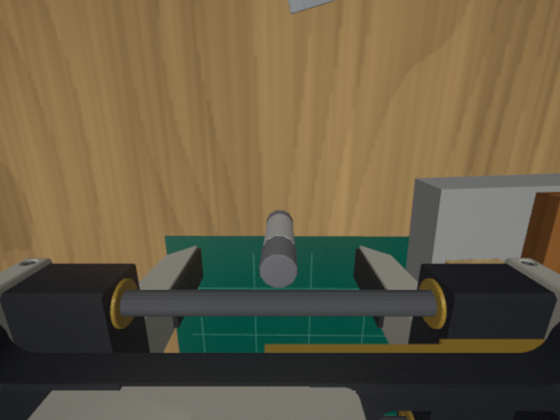

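Run:
```python
from h import *
print(onplane('wrist',[(279,267),(279,270)],84), onplane('wrist',[(279,218)],4))
```

```text
[[438.37917995 314.23194482  84.        ]
 [438.37923224 312.36487316  84.        ]] [[437.84407999 316.34567896   4.        ]]
```

Call:
send_rows --pt "-0.012 0.07 0.005" --pt "-0.012 0.13 0.005" --pt "-0.012 0.145 0.005" --pt "-0.012 0.145 0.005" --pt "-0.012 0.145 0.005" --yaw '[0,0,0,0,0]' --grip '[-1,-1,-1,0,1]'

```text
time: 18.13
ee_pos: [440.4, 314.0, 63.1]
tcp_rot: [-0.501, 0.504, -0.498, 0.498]
wrist_force: [0.2, -0.7, 0.5]
gripper_width: 0.905
```

Call:
send_rows --pt "0 0 0" --pt "0 0 0" --pt "0 0 0" --pt "0 0 0" --pt "0 0 0" --yaw '[0,0,0,0,0]' --grip '[1,1,1,1,1]'

```text
time: 18.55
ee_pos: [440.4, 314.1, 63.4]
tcp_rot: [-0.501, 0.504, -0.498, 0.498]
wrist_force: [-0.3, 0.1, 0.1]
gripper_width: 0.539
```

Call:
send_rows --pt "0 0 0" --pt "0 0 0" --pt "0 0 0" --pt "0 0 0" --pt "0 0 0" --yaw '[0,0,0,0,0]' --grip '[1,1,1,1,1]'

```text
time: 18.97
ee_pos: [440.4, 314.1, 63.4]
tcp_rot: [-0.501, 0.504, -0.498, 0.498]
wrist_force: [-0.6, -0.9, -0.6]
gripper_width: 0.233
```

Call:
send_rows --pt "0 0 0" --pt "0 -0.1 0" --pt "0 -0.3 0" --pt "0 -0.5 0" --pt "0 -0.7 0" --yaw '[0,0,0,0,0]' --grip '[1,1,1,1,1]'

```text
time: 19.38
ee_pos: [441.2, 313.4, 204.7]
tcp_rot: [-0.501, 0.504, -0.497, 0.498]
wrist_force: [1.2, 0.3, -0.8]
gripper_width: 0.229
```

Run:
```python
from h import *
# tub rim from side: fit ellipse-projected circle
from scipy.optimize import least_squares
pts=crop([(520,385),(749,385),(633,293),(560,312),(715,318)],150,130)
def f(v):
    w=onplane('side',pts,40)[:,:2]; return np.hypot(*(w-v).T)-60
print('tub',least_squares(f,[608,0]).x)
pts2=crop([(2,340),(210,350),(104,257),(40,277),(175,280)],255,145)
print('tub scene',least_squares(lambda v:np.hypot(*(onplane('scene',pts2,40)[:,:2]-v).T)-60,[608,0]).x)
go([608,0,190],0)
```

```text
tub [609.42309845  -1.65559448]
tub scene [611.19004473   6.75952979]
tcp [441.2 313.4 204.7] tooly [-0.01   0.003 -1.   ] jaw -0.1 grip 0.229
translation [1.565, 0.061, 0.839]
yaw -0.0007 world turn 0.1
```

Call:
send_rows --pt "0.75 0 0.42" --pt "0.75 0 0.42" --pt "0.75 0 0.42" --pt "0.75 0 0.42" --pt "0.75 0 0.42" --yaw '[0,0,0,0,0]' --grip '[1,1,1,1,1]'

```text
time: 19.8
ee_pos: [527.6, 157.8, 203.5]
tcp_rot: [-0.5, 0.504, -0.5, 0.496]
wrist_force: [0.6, -0.1, -0.2]
gripper_width: 0.229
```

Call:
send_rows --pt "0.69 0 0.42" --pt "0.69 0 0.42" --pt "0.69 0 0.42" --pt "0.69 0 0.42" --pt "0.69 0 0.42" --yaw '[0,0,0,0,0]' --grip '[1,1,1,1,1]'

```text
time: 20.22
ee_pos: [613.4, 12.9, 202.1]
tcp_rot: [-0.499, 0.504, -0.502, 0.495]
wrist_force: [-1.3, -0.0, 0.3]
gripper_width: 0.23
```

Call:
send_rows --pt "0 0 0" --pt "0 0 0" --pt "0 0 0" --yaw '[0,0,0]' --grip '[1,1,1]'

```text
time: 20.47
ee_pos: [612.8, 13.9, 201.9]
tcp_rot: [-0.499, 0.504, -0.502, 0.495]
wrist_force: [0.0, -0.3, -0.2]
gripper_width: 0.233
```

Run:
```python
from h import *
go([609.5,24,68],0)
cv2.imwrite('pics/p12.png',imaging.grab_frame('wrist')[:,:,::-1])
```

```text
tcp [612.8  13.9 201.9] tooly [-0.007 -0.001 -1.   ] jaw -0.7 grip 0.233
translation [-0.052, 0.67, -0.013]
yaw -0.0038 world turn 0.7
```

View pics/p12.png

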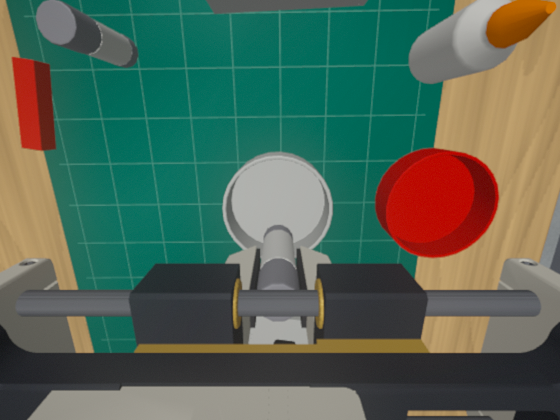

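Run:
```python
from h import *
from scipy.optimize import least_squares
pts=np.array([(223,207),(332,207),(278,153),(240,166),(317,168)],float)
print(least_squares(lambda v:np.hypot(*(onplane('wrist',pts,40)[:,:2]-v[:2]).T)-60,[608,0]))
print(onplane('wrist',[(278,153)],40),'gl',onplane('wrist',[(57,25)],98),onplane('wrist',[(122,52)],3))
```

```text
message: `ftol` termination condition is satisfied.
     success: True
      status: 2
         fun: [-1.196e+00 -1.199e+00 -4.120e-01  3.384e-01  3.303e-01]
           x: [ 6.104e+02  3.847e+00]
        cost: 1.6305029335343901
         jac: [[ 9.989e-01 -4.639e-02]
               [-9.996e-01 -2.922e-02]
               [-2.057e-02 -9.998e-01]
               [ 6.327e-01 -7.744e-01]
               [-6.859e-01 -7.277e-01]]
        grad: [-7.404e-09 -1.472e-06]
  optimality: 1.47194243792443e-06
 active_mask: [ 0.000e+00  0.000e+00]
        nfev: 5
        njev: 5
[[611.58596302  63.42283353  40.        ]] gl [[451.61363142 163.16490231  98.        ]] [[450.08705525 164.66488031   3.        ]]
```

Call:
send_rows --pt "-0.06 0.1 -0.01" --pt "-0.06 0.25 -0.01" --pt "-0.06 0.4 -0.01" --pt "-0.06 0.5 -0.01" --pt "-0.06 0.55 -0.01" --yaw '[0,0,0,0,0]' --grip '[1,1,1,1,1]'

```text
time: 20.93
ee_pos: [608.1, 27.8, 89.5]
tcp_rot: [-0.501, 0.505, -0.5, 0.495]
wrist_force: [-0.4, -0.4, -0.5]
gripper_width: 0.235
```

Run:
```python
from h import *
go([610,26,68],0)
```

```text
tcp [608.1  27.8  89.5] tooly [-0.011 -0.001 -1.   ] jaw -0.5 grip 0.235
translation [0.009, 0.107, 0.011]
yaw -0.0029 world turn 0.5
```

Call:
send_rows --pt "0.009 0.05 0.01" --pt "0.009 0.09 0.01" --pt "0.009 0.107 0.01" --pt "0.009 0.107 0.01" --pt "0.009 0.107 0.01" --yaw '[0,0,0,0,0]' --grip '[1,1,1,1,1]'

```text
time: 21.35
ee_pos: [610.4, 26.0, 68.9]
tcp_rot: [-0.5, 0.504, -0.5, 0.495]
wrist_force: [0.1, 0.0, -1.1]
gripper_width: 0.233
```

Run:
```python
from h import *
go([610,26,67.5],0)
a=imaging.grab_frame('side')[:,:,::-1];cv2.imwrite('pics/p13.png',cv2.resize(a[100:300,200:460],None,fx=3,fy=3))
```

```text
tcp [610.4  26.   68.9] tooly [-0.01  -0.001 -1.   ] jaw -0.5 grip 0.233
translation [0.0, 0.007, -0.002]
yaw -0.0029 world turn 0.5
```

View pics/p13.png

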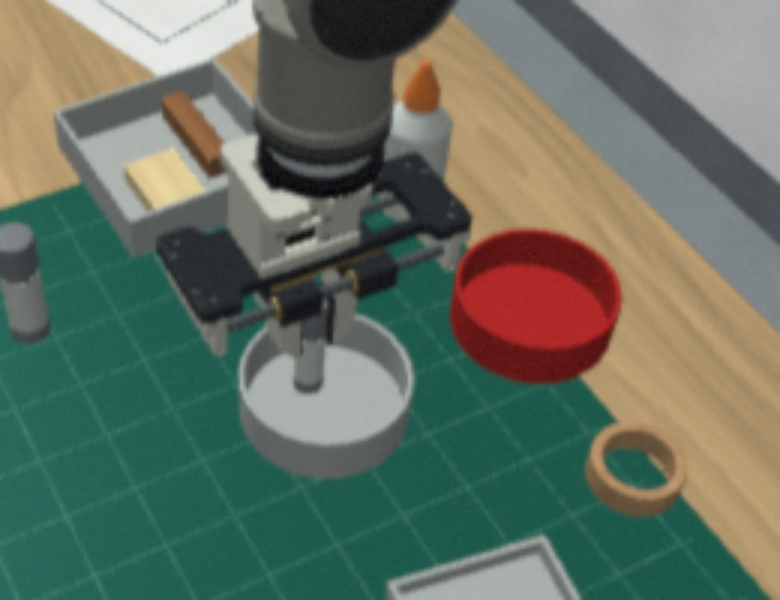

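Call:
send_rows --pt "0 0.008 0" --pt "0 0.008 0" --pt "0 0.008 0" --yaw '[0,0,0]' --grip '[1,1,1]'

```text
time: 21.65
ee_pos: [610.7, 25.8, 67.9]
tcp_rot: [-0.5, 0.504, -0.501, 0.495]
wrist_force: [0.3, 0.2, -0.0]
gripper_width: 0.235
```

Call:
send_rows --pt "0 0 0" --pt "0 0 0" --pt "0 0 0" --pt "0 0 0" --pt "0 0 0" --yaw '[0,0,0,0,0]' --grip '[0.2,0,0,0,0]'

```text
time: 22.07
ee_pos: [610.7, 25.8, 67.9]
tcp_rot: [-0.5, 0.504, -0.501, 0.495]
wrist_force: [-0.6, 0.1, 1.0]
gripper_width: 0.493
```

Call:
send_rows --pt "0 0 0" --pt "0 -0.1 0" --pt "0 -0.3 0" --pt "0 -0.5 0" --pt "0 -0.6 0" --yaw '[0,0,0,0,0]' --grip '[0,0,0,0,-1]'

```text
time: 22.48
ee_pos: [613.3, 25.9, 192.8]
tcp_rot: [-0.499, 0.503, -0.502, 0.497]
wrist_force: [1.2, 0.5, 1.4]
gripper_width: 0.536
```

Run:
```python
from h import *
go([450.5,163,200],0)
cv2.imwrite('pics/p14.png',imaging.grab_frame('wrist')[:,:,::-1])
```

```text
tcp [613.3  25.9 192.8] tooly [-0.002 -0.002 -1.   ] jaw -0.5 grip 0.536
translation [-0.678, -0.035, -0.82]
yaw -0.003 world turn 0.5
```

View pics/p14.png

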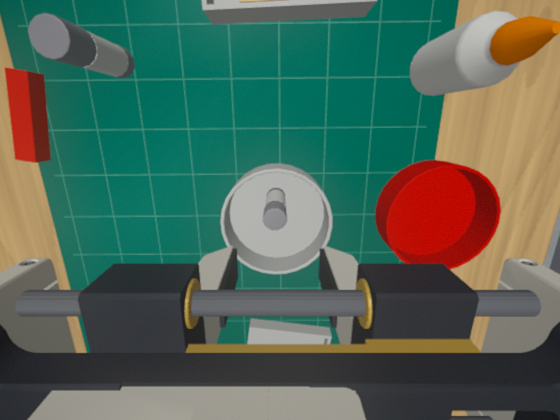

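The small stick stands in the tub at px (275,208). Next is the large stick.

Call:
send_rows --pt "-0.68 -0.05 -0.81" --pt "-0.68 -0.05 -0.81" --pt "-0.68 -0.05 -0.81" --pt "-0.68 -0.05 -0.81" --pt "-0.68 -0.05 -0.81" --yaw '[0,0,0,0,0]' --grip '[-1,-1,-1,-1,-1]'

```text
time: 22.95
ee_pos: [453.3, 163.1, 204.7]
tcp_rot: [0.497, -0.501, 0.504, -0.498]
wrist_force: [0.1, 0.7, 1.0]
gripper_width: 0.931
```

Call:
send_rows --pt "0 0 0" --pt "0 0 0" --pt "0 0 0" --yaw '[0,0,0]' --grip '[-1,-1,-1]'

```text
time: 23.2
ee_pos: [453.7, 163.1, 204.9]
tcp_rot: [0.497, -0.501, 0.504, -0.498]
wrist_force: [0.3, -0.3, -0.2]
gripper_width: 0.997
```

Run:
```python
from h import *
go([450.5,163,66],0)
cv2.imwrite('pics/p15.png',imaging.grab_frame('wrist')[:,:,::-1])
```

```text
tcp [453.7 163.1 204.9] tooly [ 0.004 -0.002 -1.   ] jaw -0.5 grip 0.997
translation [-0.001, 0.694, -0.019]
yaw -0.0029 world turn 0.5
```

View pics/p15.png

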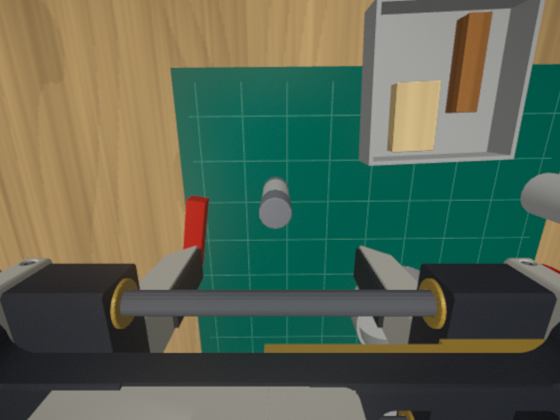

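Run:
```python
from h import *
q=onplane('wrist',[(275,211)],98);print(q)
go([q[0,0],q[0,1],66],0)
```

```text
[[451.18908376 167.18977679  98.        ]]
tcp [454.1 162.7 204.7] tooly [ 0.003 -0.002 -1.   ] jaw -0.6 grip 1.003
translation [-0.024, 0.694, -0.017]
yaw -0.0033 world turn 0.6
```

Call:
send_rows --pt "-0.014 0.1 -0.016" --pt "-0.014 0.25 -0.016" --pt "-0.014 0.4 -0.016" --pt "-0.014 0.5 -0.016" --pt "-0.014 0.5 -0.016" --yaw '[0,0,0,0,0]' --grip '[-1,-1,-1,-1,-1]'

```text
time: 23.67
ee_pos: [449.8, 163.7, 100.7]
tcp_rot: [-0.499, 0.503, -0.503, 0.495]
wrist_force: [-0.4, 0.1, 0.2]
gripper_width: 0.995
```

Run:
```python
from h import *
go([451,165,66],0)
cv2.imwrite('pics/p16.png',imaging.grab_frame('wrist')[:,:,::-1])
```

```text
tcp [449.8 163.7 100.7] tooly [-0.004 -0.004 -1.   ] jaw -0.7 grip 0.995
translation [-0.008, 0.173, 0.007]
yaw -0.004 world turn 0.7
```

View pics/p16.png

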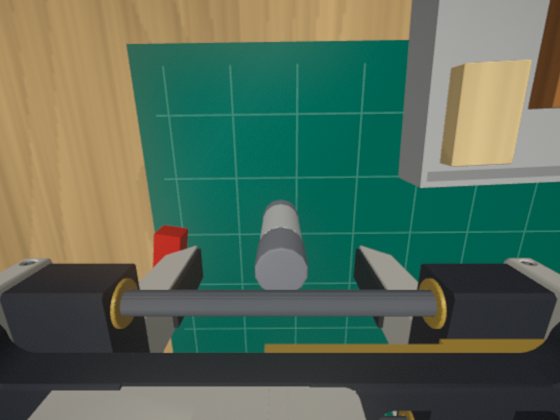

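Call:
send_rows --pt "-0.008 0.08 0.007" --pt "-0.008 0.15 0.007" --pt "-0.008 0.175 0.007" --pt "-0.008 0.175 0.007" --pt "-0.008 0.175 0.007" --yaw '[0,0,0,0,0]' --grip '[-1,-1,-1,0,1]'

```text
time: 24.13
ee_pos: [453.3, 165.4, 68.7]
tcp_rot: [0.498, -0.502, 0.504, -0.496]
wrist_force: [-0.3, -0.6, -0.0]
gripper_width: 0.9
```

Call:
send_rows --pt "0 0 0" --pt "0 0 0" --pt "0 0 0" --pt "0 0 0" --pt "0 0 0" --yaw '[0,0,0,0,0]' --grip '[1,1,1,1,1]'

```text
time: 24.55
ee_pos: [453.4, 165.4, 69.1]
tcp_rot: [0.497, -0.502, 0.504, -0.496]
wrist_force: [-0.0, 0.4, -0.4]
gripper_width: 0.542
```

Call:
send_rows --pt "0 0 0" --pt "0 0 0" --pt "0 0 0" --pt "0 0 0" --pt "0 0 0" --yaw '[0,0,0,0,0]' --grip '[1,1,1,1,1]'

```text
time: 24.97
ee_pos: [453.4, 165.5, 69.1]
tcp_rot: [0.497, -0.502, 0.504, -0.496]
wrist_force: [-0.7, 1.0, 0.4]
gripper_width: 0.319
```

Call:
send_rows --pt "0 0 0" --pt "0 -0.1 0" --pt "0 -0.3 0" --pt "0 -0.5 0" --pt "0 -0.7 0" --yaw '[0,0,0,0,0]' --grip '[1,1,1,1,1]'

```text
time: 25.38
ee_pos: [452.7, 165.7, 210.4]
tcp_rot: [0.498, -0.503, 0.504, -0.496]
wrist_force: [1.2, -0.3, -0.3]
gripper_width: 0.321
```

Run:
```python
from h import *
go([610,-20,225],0)
```

```text
tcp [452.7 165.7 210.4] tooly [-0.001 -0.003 -1.   ] jaw -0.7 grip 0.321
translation [0.919, -0.071, 0.798]
yaw -0.004 world turn 0.7
```

Call:
send_rows --pt "0.92 -0.05 0.8" --pt "0.92 -0.05 0.8" --pt "0.92 -0.05 0.8" --pt "0.92 -0.05 0.8" --pt "0.92 -0.05 0.8" --yaw '[0,0,0,0,0]' --grip '[1,1,1,1,1]'

```text
time: 25.8
ee_pos: [588.3, 5.2, 219.2]
tcp_rot: [0.498, -0.503, 0.504, -0.496]
wrist_force: [1.5, 0.7, 0.2]
gripper_width: 0.318
```

Call:
send_rows --pt "0 0 0" --pt "0 0 0" --pt "0 0 0" --yaw '[0,0,0]' --grip '[1,1,1]'

```text
time: 26.05
ee_pos: [587.7, 5.4, 218.5]
tcp_rot: [-0.498, 0.503, -0.503, 0.495]
wrist_force: [-0.5, 0.9, -0.2]
gripper_width: 0.318
```

Run:
```python
from h import *
go([610,-20,73],0)
cv2.imwrite('pics/p17.png',imaging.grab_frame('wrist')[:,:,::-1])
```

```text
tcp [587.7   5.4 218.5] tooly [-0.003 -0.002 -1.   ] jaw -0.8 grip 0.318
translation [0.124, 0.728, 0.115]
yaw -0.0042 world turn 0.8
```

View pics/p17.png

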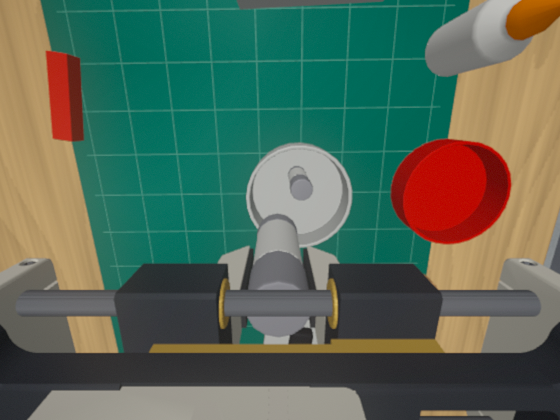

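Call:
send_rows --pt "0.124 0 0.115" --pt "0.124 0 0.115" --pt "0.124 0.1 0.115" --pt "0.124 0.2 0.115" --pt "0.124 0.3 0.115" --yaw '[0,0,0,0,0]' --grip '[1,1,1,1,1]'

```text
time: 26.52
ee_pos: [609.5, -17.7, 158.6]
tcp_rot: [0.498, -0.502, 0.503, -0.496]
wrist_force: [0.8, -0.5, -0.9]
gripper_width: 0.322
```

Call:
send_rows --pt "0 0 0" --pt "0 0 0" --yaw '[0,0]' --grip '[1,1]'

```text
time: 26.68
ee_pos: [608.4, -16.2, 158.2]
tcp_rot: [-0.499, 0.503, -0.502, 0.496]
wrist_force: [-0.4, -0.2, 0.5]
gripper_width: 0.322
```

Run:
```python
from h import *
go([610,-20,73],0)
cv2.imwrite('pics/p18.png',imaging.grab_frame('wrist')[:,:,::-1])
```

```text
tcp [608.4 -16.2 158.2] tooly [-0.004 -0.002 -1.   ] jaw -0.5 grip 0.322
translation [0.018, 0.426, 0.01]
yaw -0.0028 world turn 0.5
```

View pics/p18.png

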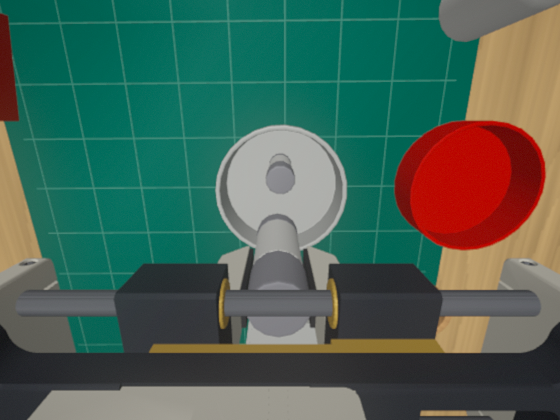

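Call:
send_rows --pt "0.018 0.1 0.01" --pt "0.018 0.2 0.01" --pt "0.018 0.3 0.01" --pt "0.018 0.35 0.01" --pt "0.018 0.35 0.01" --yaw '[0,0,0,0,0]' --grip '[1,1,1,1,1]'

```text
time: 27.15
ee_pos: [610.5, -20.0, 88.6]
tcp_rot: [-0.499, 0.502, -0.502, 0.496]
wrist_force: [-0.3, 0.3, -0.3]
gripper_width: 0.321
```

Run:
```python
from h import *
go([610,-20,72.5],0)
```

```text
tcp [610.5 -20.   88.6] tooly [-0.003 -0.002 -1.   ] jaw -0.5 grip 0.321
translation [-0.0, 0.081, -0.002]
yaw -0.0027 world turn 0.5
```

Call:
send_rows --pt "0 0.04 0" --pt "0 0.07 0" --pt "0 0.082 0" --pt "0 0.082 0" --pt "0 0.082 0" --yaw '[0,0,0,0,0]' --grip '[1,1,1,1,1]'

```text
time: 27.57
ee_pos: [610.9, -20.1, 73.0]
tcp_rot: [0.499, -0.502, 0.502, -0.497]
wrist_force: [-0.9, 0.2, 2.0]
gripper_width: 0.315
```

Run:
```python
from h import *
go([610,-20,72.8],0)
a=imaging.grab_frame('side')[:,:,::-1];cv2.imwrite('pics/p19.png',cv2.resize(a[100:300,200:460],None,fx=3,fy=3))
```

```text
tcp [610.9 -20.1  73. ] tooly [-0.002 -0.002 -1.   ] jaw -0.5 grip 0.315
translation [-0.0, 0.001, -0.004]
yaw -0.0027 world turn 0.5
```

View pics/p19.png

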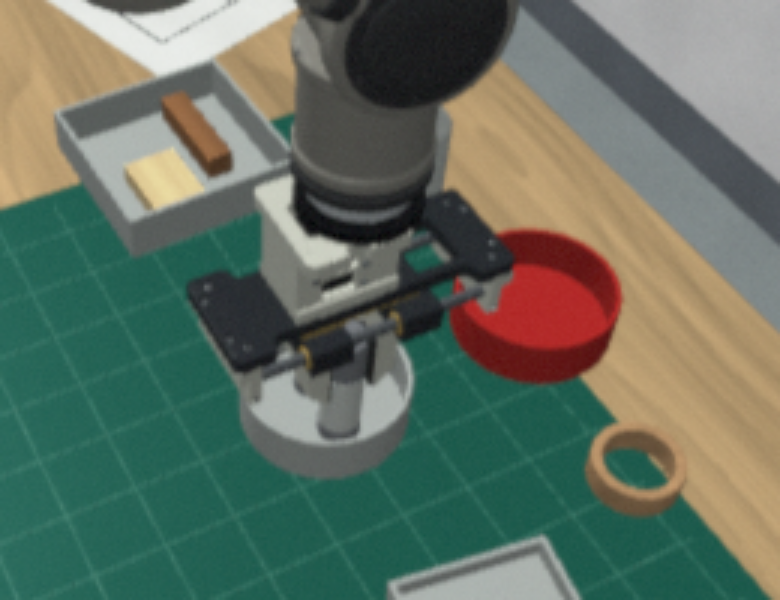

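Call:
send_rows --pt "0 0 0" --pt "0 0 0" --pt "0 0 0" --pt "0 0 0" --pt "0 0 0" --yaw '[0,0,0,0,0]' --grip '[0.1,-0.1,-0.1,-0.1,-0.1]'

```text
time: 28.03
ee_pos: [610.9, -20.1, 72.9]
tcp_rot: [0.499, -0.502, 0.502, -0.497]
wrist_force: [0.1, -0.4, 0.4]
gripper_width: 0.544
```

Call:
send_rows --pt "0 0 0" --pt "0 -0.1 0" --pt "0 -0.3 0" --pt "0 -0.5 0" --pt "0 -0.7 0" --yaw '[0,0,0,0,0]' --grip '[-0.1,-0.1,-0.1,-0.1,-0.1]'

```text
time: 28.45
ee_pos: [610.7, -19.6, 214.2]
tcp_rot: [-0.499, 0.503, -0.502, 0.496]
wrist_force: [0.8, -0.5, 1.0]
gripper_width: 0.551
```

Call:
send_rows --pt "0 0 -0.4" --pt "0 0 -0.8" --pt "0 0 -0.9" --pt "0 0 -0.9" --pt "0 0 -0.9" --yaw '[0,0,0,0,0]' --grip '[-0.1,-0.1,-0.1,-0.1,-0.1]'

```text
time: 28.87
ee_pos: [425.1, -17.3, 214.4]
tcp_rot: [-0.5, 0.504, -0.5, 0.496]
wrist_force: [-0.2, 0.1, 0.6]
gripper_width: 0.556
```

Run:
```python
from h import *
for n in('scene','side'):cv2.imwrite(f'pics/f{n}.png',imaging.grab_frame(n)[:,:,::-1])
a=cv2.imread('pics/fscene.png');b=cv2.imread('pics/fside.png')
cv2.imwrite('pics/f.png',np.vstack([cv2.resize(a[130:330,90:460],(740,400))[:300],cv2.resize(b[100:420,170:480],(310,320))[:300].repeat(1,0) if 0 else cv2.resize(b[100:300,180:450],(740,300))]))
s=sensors.sense();print(s['ee_pos'],s['wrist_force'])
```

```text
[428.4357823  -17.83950981 215.29092291] [ 0.47579036 -0.03949898  0.78726769]
```

View pics/fscene.png

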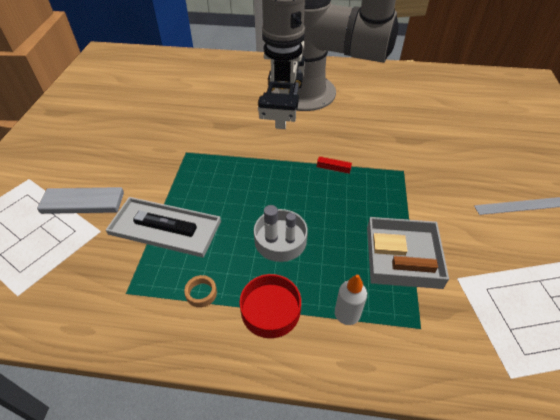

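View pics/fside.png

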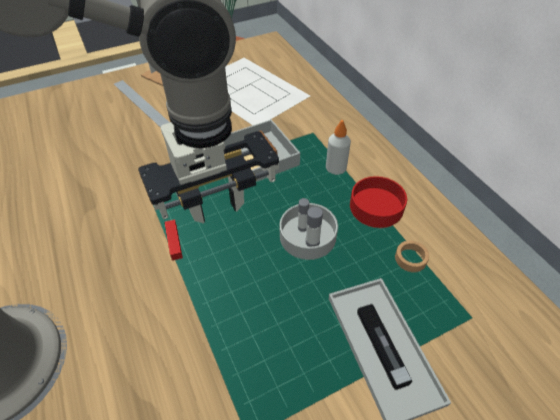

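The final views show everything in place. In the scene picture the knife is in the tray at (165,222), both sticks stand in the tub at (271,225) and (291,228), and the slab (390,244) and bar (414,264) are in the box. The bottle and tape haven't moved in either view.

Call:
send_rows --pt "0 0 0" --pt "0 0 0" --pt "0 0 0" --pt "0 0 0" --pt "0 0 0" --yaw '[0,0,0,0,0]' --grip '[-0.1,-0.1,-0.1,-0.1,-0.1]'

```text
time: 29.38
ee_pos: [429.0, -17.9, 215.0]
tcp_rot: [-0.499, 0.503, -0.502, 0.496]
wrist_force: [0.1, 1.0, -0.7]
gripper_width: 0.547
```

```bash
python3 -c "
from workcell import ctrl;print(ctrl.hand_in())"
```

```text
the job is handed in; nothing more can be done
None
```

I put the knife in the long tray first, then the slab and the wooden bar in the square box. The small and then the large glue stick went into the grey round tub. I handed the job in at about 29 s.

The last scene and side pictures show:
- **Knife:** it lies flat in the tray.
- **Offcuts:** both lie flat in the box. The arm hides part of the box in the side view, so this rests on the scene picture and earlier close-ups.
- **Glue sticks:** both stand upright and apart in the tub.
- **Bottle and tape:** both are at their starting pixels.
- **Arm:** it is raised clear of everything.

I judged these final poses by eye and did not measure them.

One check disagreed: the scene camera's positions came out about 8 mm off in y for most points against the side and wrist cameras. I mainly used the wrist and side cameras for positions. Those two also differed by about 5 mm for the tub and box centres, so I used values in between. No other check failed.

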